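Pack the half-arch casts into the empty case tray and bolt it

TASK

Pack this case for dispatch: see which of the two blue case trays is empty (the other already holds another patient's full-arch cast), put all the half-arch casts from the bench into the empty one, each flat on the tray's floor with its base down, then close its lid and slide the lid's bolt fully home into its keeper. Leave the other tray open and its cast alone, and do not push the bowl or the articulator about.

Things in the scene. Friction and masses are not known exactly. Their poses are not given: they have to be found in the camera images.
- tray_a: dark-blue open case tray fixed on the bench on the robot's left (+y) side: 180 mm deep (its x) by 240 wide (its y), walls 5 thick and 50 high, floor 5 thick. Origin: centre of the underside, on the bench; x points away from the robot, y left, z up. The lid is hinged along the top of the rear wall (x = +90, z = 50.5 mm)
- keeper_a (a point): centre of the opening in tray_a's steel keeper, a bridge outside the middle of the front wall (99 mm in front of the tray's origin, 66.5 mm over the bench); bridge 16 mm deep, 33 wide, top 81 mm over the bench. Axes as the tray's
- lid_a (a joint): hinge of tray_a's lid, rad: 0 = closed flat on the rim, above 1.57 = open, leaning away from the robot. A flat blue plate 180 (from hinge to free edge) x 240 x 6 mm; closing, the free edge swings over towards the robot. The stiff hinge stays where left; 3 N near the free edge moves it
- lid_a_push (a point): point on the outer face of tray_a's lid (rear face when open, top when closed) where it can be pushed shut: 140 mm from the hinge line, 40 from the free edge, 70 left (+y) of the lid's middle. Axes as the tray's when the lid is closed, z out of the outer face
- bolt_a (a joint): slide of the steel barrel bolt on the outer face of tray_a's lid, m: 0 = withdrawn, 0.030 = fully home through the keeper. With the lid closed it slides along the tray's -x, towards the robot; 2 to 3 N moves it
- bolt_a_knob (a point): grip point on the bolt's knob, 12 mm along the slide x 14 across, standing 45 mm out of the lid's outer face (this point 38 out). Lid closed, bolt withdrawn: 28 mm in front of the tray's origin, 94.5 over the bench. Guides 24 wide, 21 high stand 56 mm in front of and 25 behind it; its sides are free. Axes as the tray's with lid closed
- tray_b: dark-blue open case tray fixed on the bench on the robot's right (-y) side: 180 mm deep (its x) by 240 wide (its y), walls 5 thick and 50 high, floor 5 thick. Origin: centre of the underside, on the bench; x points away from the robot, y left, z up. The lid is hinged along the top of the rear wall (x = +90, z = 50.5 mm)
- keeper_b (a point): centre of the opening in tray_b's steel keeper, a bridge outside the middle of the front wall (99 mm in front of the tray's origin, 66.5 mm over the bench); bridge 16 mm deep, 33 wide, top 81 mm over the bench. Axes as the tray's
- lid_b (a joint): hinge of tray_b's lid, rad: 0 = closed flat on the rim, above 1.57 = open, leaning away from the robot. A flat blue plate 180 (from hinge to free edge) x 240 x 6 mm; closing, the free edge swings over towards the robot. The stiff hinge stays where left; 3 N near the free edge moves it
- lid_b_push (a point): point on the outer face of tray_b's lid (rear face when open, top when closed) where it can be pushed shut: 140 mm from the hinge line, 40 from the free edge, 70 left (+y) of the lid's middle. Axes as the tray's when the lid is closed, z out of the outer face
- bolt_b (a joint): slide of the steel barrel bolt on the outer face of tray_b's lid, m: 0 = withdrawn, 0.030 = fully home through the keeper. With the lid closed it slides along the tray's -x, towards the robot; 2 to 3 N moves it
- bolt_b_knob (a point): grip point on the bolt's knob, 12 mm along the slide x 14 across, standing 45 mm out of the lid's outer face (this point 38 out). Lid closed, bolt withdrawn: 28 mm in front of the tray's origin, 94.5 over the bench. Guides 24 wide, 21 high stand 56 mm in front of and 25 behind it; its sides are free. Axes as the tray's with lid closed
- cast1: half-arch (quadrant) dental cast of cream gypsum, about 100 g: base block 64 mm (its x) x 36 mm (its y) x 22 mm high, with a narrower row of teeth on top along x (whole height 32 mm). Origin: centre of the underside; z up. None when absent (three to five are on the bench)
- cast2: half-arch (quadrant) dental cast of cream gypsum, about 100 g: base block 64 mm (its x) x 36 mm (its y) x 22 mm high, with a narrower row of teeth on top along x (whole height 32 mm). Origin: centre of the underside; z up. None when absent (three to five are on the bench)
- cast3: half-arch (quadrant) dental cast of cream gypsum, about 100 g: base block 64 mm (its x) x 36 mm (its y) x 22 mm high, with a narrower row of teeth on top along x (whole height 32 mm). Origin: centre of the underside; z up. None when absent (three to five are on the bench)
- cast4: half-arch (quadrant) dental cast of cream gypsum, about 100 g: base block 64 mm (its x) x 36 mm (its y) x 22 mm high, with a narrower row of teeth on top along x (whole height 32 mm). Origin: centre of the underside; z up. None when absent (three to five are on the bench)
- cast5: half-arch (quadrant) dental cast of cream gypsum, about 100 g: base block 64 mm (its x) x 36 mm (its y) x 22 mm high, with a narrower row of teeth on top along x (whole height 32 mm). Origin: centre of the underside; z up. None when absent (three to five are on the bench)
- arch_a: another patient's full-arch cast of cream gypsum lying in tray_a: base 72 x 58 x 20 mm with a horseshoe of teeth, 32 mm high in all. Origin: centre of the underside. Only one of arch_a and arch_b is present, the other is None: the tray without one is the empty tray
- arch_b: another patient's full-arch cast of cream gypsum lying in tray_b: base 72 x 58 x 20 mm with a horseshoe of teeth, 32 mm high in all. Origin: centre of the underside. Only one of arch_a and arch_b is present, the other is None: the tray without one is the empty tray
- bowl: dark rubber mixing bowl, rim diameter 110 mm, 60 mm high, on the bench beyond the casts; bystander. Origin: centre of the underside
- articulator: aluminium articulator with a mounted cast, 90 x 100 mm, 84 mm high, beyond the casts; bystander. Origin: centre of the underside

How it is judged (in metres and radians):
On the way, in this order (a step that is already met when the one before it is completed fails the run):
1. every half-arch cast lies base down on the floor of the empty case tray, not in the tray that already holds the full-arch cast, while that tray's lid still stands open (distance between each of cast1, cast2, cast3, cast4, cast5 and arch_a above 0.2 m and distance between each of cast1, cast2, cast3, cast4, cast5 and arch_b above 0.2 m and linear speed of each of cast1, cast2, cast3, cast4, cast5 below 0.03 m/s and (((x of cast1 in the frame of tray_a between -0.072 and 0.072 m and y of cast1 in the frame of tray_a between -0.102 and 0.102 m and z of cast1 in the frame of tray_a between 0 and 0.012 m and angle between cast1's own z axis and vertical below 0.2 rad) and (x of cast2 in the frame of tray_a between -0.072 and 0.072 m and y of cast2 in the frame of tray_a between -0.102 and 0.102 m and z of cast2 in the frame of tray_a between 0 and 0.012 m and angle between cast2's own z axis and vertical below 0.2 rad) and (x of cast3 in the frame of tray_a between -0.072 and 0.072 m and y of cast3 in the frame of tray_a between -0.102 and 0.102 m and z of cast3 in the frame of tray_a between 0 and 0.012 m and angle between cast3's own z axis and vertical below 0.2 rad) and (x of cast4 in the frame of tray_a between -0.072 and 0.072 m and y of cast4 in the frame of tray_a between -0.102 and 0.102 m and z of cast4 in the frame of tray_a between 0 and 0.012 m and angle between cast4's own z axis and vertical below 0.2 rad) and (x of cast5 in the frame of tray_a between -0.072 and 0.072 m and y of cast5 in the frame of tray_a between -0.102 and 0.102 m and z of cast5 in the frame of tray_a between 0 and 0.012 m and angle between cast5's own z axis and vertical below 0.2 rad) and value of joint lid_a above 1.2 rad) or ((x of cast1 in the frame of tray_b between -0.072 and 0.072 m and y of cast1 in the frame of tray_b between -0.102 and 0.102 m and z of cast1 in the frame of tray_b between 0 and 0.012 m and angle between cast1's own z axis and vertical below 0.2 rad) and (x of cast2 in the frame of tray_b between -0.072 and 0.072 m and y of cast2 in the frame of tray_b between -0.102 and 0.102 m and z of cast2 in the frame of tray_b between 0 and 0.012 m and angle between cast2's own z axis and vertical below 0.2 rad) and (x of cast3 in the frame of tray_b between -0.072 and 0.072 m and y of cast3 in the frame of tray_b between -0.102 and 0.102 m and z of cast3 in the frame of tray_b between 0 and 0.012 m and angle between cast3's own z axis and vertical below 0.2 rad) and (x of cast4 in the frame of tray_b between -0.072 and 0.072 m and y of cast4 in the frame of tray_b between -0.102 and 0.102 m and z of cast4 in the frame of tray_b between 0 and 0.012 m and angle between cast4's own z axis and vertical below 0.2 rad) and (x of cast5 in the frame of tray_b between -0.072 and 0.072 m and y of cast5 in the frame of tray_b between -0.102 and 0.102 m and z of cast5 in the frame of tray_b between 0 and 0.012 m and angle between cast5's own z axis and vertical below 0.2 rad) and value of joint lid_b above 1.2 rad))), for 0.2 s.
2. the lid of the tray just filled is down flat on its rim (within 0.05 rad), its bolt still withdrawn (less than 12 mm out) (distance between each of cast1, cast2, cast3, cast4, cast5 and arch_a above 0.2 m and distance between each of cast1, cast2, cast3, cast4, cast5 and arch_b above 0.2 m and (((x of cast1 in the frame of tray_a between -0.072 and 0.072 m and y of cast1 in the frame of tray_a between -0.102 and 0.102 m and z of cast1 in the frame of tray_a between 0 and 0.012 m and angle between cast1's own z axis and vertical below 0.2 rad) and (x of cast2 in the frame of tray_a between -0.072 and 0.072 m and y of cast2 in the frame of tray_a between -0.102 and 0.102 m and z of cast2 in the frame of tray_a between 0 and 0.012 m and angle between cast2's own z axis and vertical below 0.2 rad) and (x of cast3 in the frame of tray_a between -0.072 and 0.072 m and y of cast3 in the frame of tray_a between -0.102 and 0.102 m and z of cast3 in the frame of tray_a between 0 and 0.012 m and angle between cast3's own z axis and vertical below 0.2 rad) and (x of cast4 in the frame of tray_a between -0.072 and 0.072 m and y of cast4 in the frame of tray_a between -0.102 and 0.102 m and z of cast4 in the frame of tray_a between 0 and 0.012 m and angle between cast4's own z axis and vertical below 0.2 rad) and (x of cast5 in the frame of tray_a between -0.072 and 0.072 m and y of cast5 in the frame of tray_a between -0.102 and 0.102 m and z of cast5 in the frame of tray_a between 0 and 0.012 m and angle between cast5's own z axis and vertical below 0.2 rad) and value of joint lid_a below 0.05 rad and value of joint bolt_a below 0.012 m) or ((x of cast1 in the frame of tray_b between -0.072 and 0.072 m and y of cast1 in the frame of tray_b between -0.102 and 0.102 m and z of cast1 in the frame of tray_b between 0 and 0.012 m and angle between cast1's own z axis and vertical below 0.2 rad) and (x of cast2 in the frame of tray_b between -0.072 and 0.072 m and y of cast2 in the frame of tray_b between -0.102 and 0.102 m and z of cast2 in the frame of tray_b between 0 and 0.012 m and angle between cast2's own z axis and vertical below 0.2 rad) and (x of cast3 in the frame of tray_b between -0.072 and 0.072 m and y of cast3 in the frame of tray_b between -0.102 and 0.102 m and z of cast3 in the frame of tray_b between 0 and 0.012 m and angle between cast3's own z axis and vertical below 0.2 rad) and (x of cast4 in the frame of tray_b between -0.072 and 0.072 m and y of cast4 in the frame of tray_b between -0.102 and 0.102 m and z of cast4 in the frame of tray_b between 0 and 0.012 m and angle between cast4's own z axis and vertical below 0.2 rad) and (x of cast5 in the frame of tray_b between -0.072 and 0.072 m and y of cast5 in the frame of tray_b between -0.102 and 0.102 m and z of cast5 in the frame of tray_b between 0 and 0.012 m and angle between cast5's own z axis and vertical below 0.2 rad) and value of joint lid_b below 0.05 rad and value of joint bolt_b below 0.012 m))), for 0.2 s.
3. with the lid down, the bolt of that lid is slid fully home through its keeper (at least 27 of its 30 mm) (distance between each of cast1, cast2, cast3, cast4, cast5 and arch_a above 0.2 m and distance between each of cast1, cast2, cast3, cast4, cast5 and arch_b above 0.2 m and (((x of cast1 in the frame of tray_a between -0.072 and 0.072 m and y of cast1 in the frame of tray_a between -0.102 and 0.102 m and z of cast1 in the frame of tray_a between 0 and 0.012 m and angle between cast1's own z axis and vertical below 0.2 rad) and (x of cast2 in the frame of tray_a between -0.072 and 0.072 m and y of cast2 in the frame of tray_a between -0.102 and 0.102 m and z of cast2 in the frame of tray_a between 0 and 0.012 m and angle between cast2's own z axis and vertical below 0.2 rad) and (x of cast3 in the frame of tray_a between -0.072 and 0.072 m and y of cast3 in the frame of tray_a between -0.102 and 0.102 m and z of cast3 in the frame of tray_a between 0 and 0.012 m and angle between cast3's own z axis and vertical below 0.2 rad) and (x of cast4 in the frame of tray_a between -0.072 and 0.072 m and y of cast4 in the frame of tray_a between -0.102 and 0.102 m and z of cast4 in the frame of tray_a between 0 and 0.012 m and angle between cast4's own z axis and vertical below 0.2 rad) and (x of cast5 in the frame of tray_a between -0.072 and 0.072 m and y of cast5 in the frame of tray_a between -0.102 and 0.102 m and z of cast5 in the frame of tray_a between 0 and 0.012 m and angle between cast5's own z axis and vertical below 0.2 rad) and value of joint lid_a below 0.05 rad and value of joint bolt_a above 0.027 m) or ((x of cast1 in the frame of tray_b between -0.072 and 0.072 m and y of cast1 in the frame of tray_b between -0.102 and 0.102 m and z of cast1 in the frame of tray_b between 0 and 0.012 m and angle between cast1's own z axis and vertical below 0.2 rad) and (x of cast2 in the frame of tray_b between -0.072 and 0.072 m and y of cast2 in the frame of tray_b between -0.102 and 0.102 m and z of cast2 in the frame of tray_b between 0 and 0.012 m and angle between cast2's own z axis and vertical below 0.2 rad) and (x of cast3 in the frame of tray_b between -0.072 and 0.072 m and y of cast3 in the frame of tray_b between -0.102 and 0.102 m and z of cast3 in the frame of tray_b between 0 and 0.012 m and angle between cast3's own z axis and vertical below 0.2 rad) and (x of cast4 in the frame of tray_b between -0.072 and 0.072 m and y of cast4 in the frame of tray_b between -0.102 and 0.102 m and z of cast4 in the frame of tray_b between 0 and 0.012 m and angle between cast4's own z axis and vertical below 0.2 rad) and (x of cast5 in the frame of tray_b between -0.072 and 0.072 m and y of cast5 in the frame of tray_b between -0.102 and 0.102 m and z of cast5 in the frame of tray_b between 0 and 0.012 m and angle between cast5's own z axis and vertical below 0.2 rad) and value of joint lid_b below 0.05 rad and value of joint bolt_b above 0.027 m))), for 0.2 s.
At the end, for the whole second after the job is handed in: All half-arch casts lie at rest, base down (within 0.2 rad) on the floor of the tray without the full-arch cast; its lid is closed within 0.05 rad, its bolt at least 27 of 30 mm out; the other tray's lid stands open (over 1.35 rad), its bolt withdrawn (under 12 mm) (distance between each of cast1, cast2, cast3, cast4, cast5 and arch_a above 0.2 m and distance between each of cast1, cast2, cast3, cast4, cast5 and arch_b above 0.2 m and linear speed of each of cast1, cast2, cast3, cast4, cast5 below 0.03 m/s and (((x of cast1 in the frame of tray_a between -0.072 and 0.072 m and y of cast1 in the frame of tray_a between -0.102 and 0.102 m and z of cast1 in the frame of tray_a between 0 and 0.012 m and angle between cast1's own z axis and vertical below 0.2 rad) and (x of cast2 in the frame of tray_a between -0.072 and 0.072 m and y of cast2 in the frame of tray_a between -0.102 and 0.102 m and z of cast2 in the frame of tray_a between 0 and 0.012 m and angle between cast2's own z axis and vertical below 0.2 rad) and (x of cast3 in the frame of tray_a between -0.072 and 0.072 m and y of cast3 in the frame of tray_a between -0.102 and 0.102 m and z of cast3 in the frame of tray_a between 0 and 0.012 m and angle between cast3's own z axis and vertical below 0.2 rad) and (x of cast4 in the frame of tray_a between -0.072 and 0.072 m and y of cast4 in the frame of tray_a between -0.102 and 0.102 m and z of cast4 in the frame of tray_a between 0 and 0.012 m and angle between cast4's own z axis and vertical below 0.2 rad) and (x of cast5 in the frame of tray_a between -0.072 and 0.072 m and y of cast5 in the frame of tray_a between -0.102 and 0.102 m and z of cast5 in the frame of tray_a between 0 and 0.012 m and angle between cast5's own z axis and vertical below 0.2 rad) and value of joint lid_b above 1.35 rad and value of joint bolt_b below 0.012 m and value of joint lid_a below 0.05 rad and value of joint bolt_a above 0.027 m) or ((x of cast1 in the frame of tray_b between -0.072 and 0.072 m and y of cast1 in the frame of tray_b between -0.102 and 0.102 m and z of cast1 in the frame of tray_b between 0 and 0.012 m and angle between cast1's own z axis and vertical below 0.2 rad) and (x of cast2 in the frame of tray_b between -0.072 and 0.072 m and y of cast2 in the frame of tray_b between -0.102 and 0.102 m and z of cast2 in the frame of tray_b between 0 and 0.012 m and angle between cast2's own z axis and vertical below 0.2 rad) and (x of cast3 in the frame of tray_b between -0.072 and 0.072 m and y of cast3 in the frame of tray_b between -0.102 and 0.102 m and z of cast3 in the frame of tray_b between 0 and 0.012 m and angle between cast3's own z axis and vertical below 0.2 rad) and (x of cast4 in the frame of tray_b between -0.072 and 0.072 m and y of cast4 in the frame of tray_b between -0.102 and 0.102 m and z of cast4 in the frame of tray_b between 0 and 0.012 m and angle between cast4's own z axis and vertical below 0.2 rad) and (x of cast5 in the frame of tray_b between -0.072 and 0.072 m and y of cast5 in the frame of tray_b between -0.102 and 0.102 m and z of cast5 in the frame of tray_b between 0 and 0.012 m and angle between cast5's own z axis and vertical below 0.2 rad) and value of joint lid_a above 1.35 rad and value of joint bolt_a below 0.012 m and value of joint lid_b below 0.05 rad and value of joint bolt_b above 0.027 m))); the robot touches nothing.
It fails at once if the full-arch cast of the other case is shifted by more than 20 mm (distance of any of arch_a, arch_b from where it was at the start of the episode above 0.02 m).
It fails at once if the mixing bowl or the articulator is shifted by more than 30 mm (distance of any of bowl, articulator from where it was at the start of the episode above 0.03 m).
Of arch_a, arch_b only 1 to 1 are there at a start; the rules pass over those that are not, and their reading is None.
Of cast1, cast2, cast3, cast4, cast5 only 3 to 5 are there at a start; the rules pass over those that are not, and their reading is None.
At some moment in a run one of cast1, cast2, cast3, cast4, cast5 may be knocked a few centimetres aside while the robot is not near it.
Once in a run the grip may slacken for a moment while it holds something.
It also fails if it takes over 210 s, if anything falls off the work surface, if the arm or the gripper's body presses on something with over 40 N, if the wrist force passes 120 N, or if a joint passes its speed limit or range.

ROBOT

A 6-joint arm with a two-finger parallel gripper is mounted at the origin on the work surface. World frame = base frame: x ahead of the robot, y to its left, z up, the work surface at z = 0. Lengths are in mm, angles in rad, forces in N, time in s.
With the tool pointing down it reaches from about 325 to 875 mm from the base axis. Payload 4.4 kg.
Tool frame: the origin (TCP) lies at the very end of the fingers, on their centre line; the grasp point (between the pads) lies 19 mm behind it; z points along the fingers, y is the line along which they close (so a half turn about z gives the same grasp; the last joint's range is limited). The gripper opens to 85 mm and grips with 20 to 120 N. Pads are 22 mm wide; open, the fingers measure 114 mm over their backs; the gripper's body (76 mm by 85 mm) begins 54 mm behind the grasp point. The pads swing forward as they close: fully open they stand 13 mm farther back than shut.
Start: joints at [-1.345, 0.207, 1.542, -0, 1.393, -0.15], TCP at [211.023, -534.88, 231.282] pointing down, gripper open.
Joint ranges: [-2.73, 2.73], [-0.86, 2.22], [0.23, 2.46], [-1.11, 4.25], [0.08, 2.63], [-2.82, 2.82]. Speed limits (rad/s): [2.79, 2.79, 3.14, 3.14, 3.14, 3.14].

INTERFACE

Orientations are given as a 3x3 rotation matrix whose columns are the frame's x, y, z axes.
In Python, from workcell import manip gives the robot as it stands.
- The arm moves only by the tool play_rows, never from a script. Its argument "plan" is a list of rows, each a list of 3 entries, a list of its own where there are three numbers: the closure, from 0 (fully open) to 1 (shut), then the shift along the tool's x, y, z in m, then the turn about the tool's z in rad. In form: [[grip, [dx, dy, dz], roll], ...]. A call has 1 to 5 rows; each row is the pose to reach, as a shift and turn from the pose commanded when the call began, along the tool's axes at that moment; what a row does not reach only later rows make up. A row lasts 1/10 s, in which the tool goes at most 50 mm and 8.59 degrees, less where a joint would pass 70% of its speed; a pose out of reach is approached as far as the arm can. A call with a gripper value outside its range is refused whole. The fingers move at their own pace and stop on an object; "newtons" is the grip in N (left out, the last holds). Time passes only in rows, so rows that repeat a pose let the fingers close. It gives the time, the measured TCP pose, the force, the opening and the grip force at its end, in the units of the state.
- manip.state(): the state, without advancing time (a new reading comes with each control period).
- manip.get_image(name): name is "side" or "top"; returns the picture (420x560x3 uint8, red, green, blue); there is no depth.
- manip.camera_params(name): a dict with "fx", "fy", "cx", "cy" (pixels), "camera_from_world" (4x4, takes a point from world to camera coordinates). Camera axes: x right, y down, z forward; pixel columns grow to the right and rows downward; lengths in mm; the calibration is good to about 2 mm. A picture is of the moment at which its call begins. camera_params takes no time and is no camera call.
- manip.hand_in(): hands the job in; it is judged then, once.
The state is a dict: "time": time; "q": joint angles; "joint_velocities": joint speeds; "joint_torque": joint torques, N m; "tcp_pos": TCP position; "orientation": TCP orientation; "ft_force": force on the tool from outside, world axes, zero at the start; "ft_torque": the same for the moment, N m; "grip_width": finger opening in mm; "grasp_force": force on a finger pad.
Only numpy, scipy, OpenCV 4.12 (cv2) and the standard library are available. Lean on these libraries where they do the work, as an engineer would, in place of code of your own. Each camera call takes 0.05 s, during which the arm holds its last target. There are 200 camera calls.

## Working session

There is one attempt and no reset: what is moved stays moved. The work goes in short steps, Python scripts to look and compute and a tool call to move; the robot and the scene stay as the last step left them, time stands still between calls to the robot, and variables do not carry over. Pictures are saved under pics/ and viewed, at most 18 in all, crops included, and the job is handed in when it is done.

Besides the shell and the picture viewer there is one more tool, called after "Request:" in YAML: its name, and indented under it one key for each argument. play_rows: Moves the arm, as the interface text tells. Its arguments: {"type":"object","properties":{"plan":{"type":"array","items":{"type":"array"}},"newtons":{"type":"number"}},"required":["plan"]}

```bash
mkdir -p pics; ls; python3 - <<'E'
from workcell import manip
import cv2,numpy as np
np.set_printoptions(precision=4,suppress=True)
for n in("top","side"):
    cv2.imwrite(f"pics/{n}0.png",manip.get_image(n)[:,:,::-1])
    print(manip.camera_params(n))
s=manip.state();print(s)
E
```

```text
pics
{'fx': 442.2985348514151, 'fy': 442.2985348514151, 'cx': 275.43548206515663, 'cy': 209.254094796587, 'camera_from_world': array([[  -0.0215,   -0.9998,    0.0048,    4.0878],
       [  -0.9829,    0.0202,   -0.1829,  598.3994],
       [   0.1828,   -0.0087,   -0.9831, 1215.1554],
       [   0.    ,    0.    ,    0.    ,    1.    ]])}
{'fx': 482.92411214739695, 'fy': 482.92411214739695, 'cx': 286.89226440489944, 'cy': 214.59065039989247, 'camera_from_world': array([[  -0.8897,   -0.4565,   -0.0073,  505.9348],
       [  -0.3407,    0.6746,   -0.6548,  234.9096],
       [   0.3038,   -0.5801,   -0.7558, 1095.362 ],
       [   0.    ,    0.    ,    0.    ,    1.    ]])}
{'time': 0.1, 'q': array([-1.3455,  0.2073,  1.5428, -0.    ,  1.3935, -0.1505]), 'joint_velocities': array([ 0.0001, -0.0012, -0.0033,  0.001 ,  0.0006, -0.0003]), 'joint_torque': array([ -0.0012, -38.4093, -29.2549,  -0.0002,   0.0049,   0.    ]), 'tcp_pos': array([ 210.8563, -534.1916,  230.226 ]), 'orientation': array([[ 0.9302,  0.367 , -0.0005],
       [ 0.367 , -0.9302,  0.002 ],
       [ 0.0003, -0.0021, -1.    ]]), 'ft_force': array([ 0.399 , -0.99  ,  0.0711]), 'ft_torque': array([-0.0154,  0.0156,  0.0316]), 'grasp_force': 0.0, 'grip_width': 85.23010433393088}
```

View pics/top0.png

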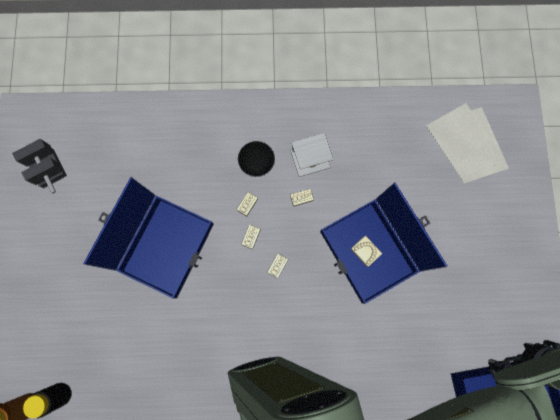

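View pics/side0.png

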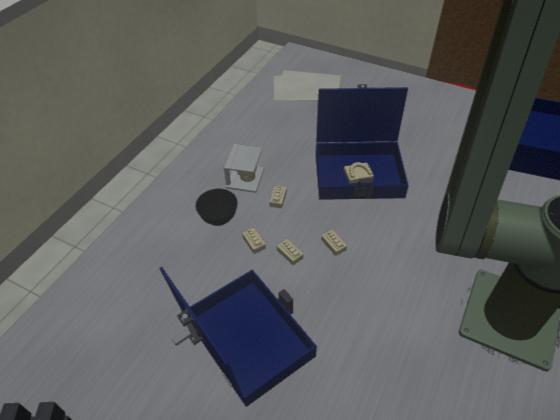

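Top view: tray_a (left, centre ~(165,247)) is empty, and tray_b holds the arch at (367,251). There are four casts, at (247,204), (302,197), (250,237) and (278,265).

```bash
cat > h.py <<'E'
from workcell import manip
import cv2,numpy as np
from scipy.optimize import minimize,least_squares
np.set_printoptions(precision=1,suppress=True)
P={n:manip.camera_params(n) for n in("top","side")}
def proj(n,p):
    c=P[n];T=c["camera_from_world"];q=np.atleast_2d(p)@T[:3,:3].T+T[:3,3]
    return np.c_[c["fx"]*q[:,0]/q[:,2]+c["cx"],c["fy"]*q[:,1]/q[:,2]+c["cy"]]
def back(n,uv,z):
    c=P[n];T=c["camera_from_world"];R=T[:3,:3];o=-R.T@T[:3,3]
    d=R.T@np.array([(uv[0]-c["cx"])/c["fx"],(uv[1]-c["cy"])/c["fy"],1]);return o+d*(z-o[2])/d[2]
def Rz(a):return np.array([[np.cos(a),-np.sin(a)],[np.sin(a),np.cos(a)]])
def box(lx,ly,z0,z1):return np.array([[x*lx/2,y*ly/2,z] for x in(-1,1) for y in(-1,1) for z in(z0,z1)])
CAST=np.r_[box(64,36,0,22),box(58,16,22,31)]
def cream(im):
    i=im.astype(int);return ((i[...,0]-i[...,2]>22)&(i[...,0]>110)&(i[...,1]-i[...,2]>8)).astype(np.uint8)
def hullmask(n,pose,z,S=4):
    m=np.zeros((420*S,560*S),np.uint8)
    w=CAST.copy();w[:,:2]=w[:,:2]@Rz(pose[2]).T+pose[:2];w[:,2]+=z
    h=cv2.convexHull(((proj(n,w)+.5)*S-.5).round().astype(np.int32));cv2.fillConvexPoly(m,h,1);return m
def casts(ims,z=0,region=None,verbose=True):
    k={n:cream(im) for n,im in ims.items()}
    N,L,st,ce=cv2.connectedComponentsWithStats(cv2.morphologyEx(k["top"],cv2.MORPH_CLOSE,np.ones((3,3))));out=[]
    for j in range(1,N):
        if not 90<st[j,4]<600: continue
        p=back("top",ce[j],z+15)
        if region and not(region[0]<p[0]<region[1] and region[2]<p[1]<region[3]): continue
        big={}
        for n in ims:
            c=proj(n,[*p[:2],z+15])[0];m=np.zeros_like(k[n]);cv2.circle(m,tuple(int(v) for v in c),26,1,-1)
            _,l2,s2,_=cv2.connectedComponentsWithStats(cv2.morphologyEx(k[n]*m,cv2.MORPH_CLOSE,np.ones((3,3))))
            if len(s2)<2:continue
            b=1+np.argmax(s2[1:,4]);big[n]=cv2.resize((l2==b).astype(np.uint8),None,fx=4,fy=4,interpolation=cv2.INTER_NEAREST)
        def cost(v):
            s=0
            for n in big:
                h=hullmask(n,(v[0],v[1],v[2]/30),z);s+=1-(h&big[n]).sum()/(h|big[n]).sum()
            return s/len(big)
        best=min((minimize(cost,[p[0],p[1],30*a],method="Nelder-Mead",options=dict(initial_simplex=np.array([p[0],p[1],30*a])+np.array([[0,0,0],[6,0,0],[0,6,0],[0,0,9]]),maxiter=70)) for a in np.arange(4)*np.pi/4),key=lambda r:r.fun)
        out.append((*best.x[:2],(best.x[2]/30)%np.pi,best.fun,st[j,4]))
        if verbose: print("cast xy %.1f %.1f yaw %.3f cost %.2f area %d"%out[-1])
    return out
def grab():return {n:manip.get_image(n) for n in("top","side")}
E
cat > a.py <<'E'
from h import *
ims={n:cv2.imread(f"pics/{n}0.png")[:,:,::-1] for n in("top","side")}
casts(ims)
a=cv2.resize(ims["top"][170:305,75:225],None,fx=5,fy=5,interpolation=cv2.INTER_CUBIC)
cv2.imwrite("pics/ta.png",np.ascontiguousarray(a[:600,:,::-1]))
b=cv2.resize(ims["side"][260:405,155:325],None,fx=4,fy=4,interpolation=cv2.INTER_CUBIC)
cv2.imwrite("pics/sa.png",np.ascontiguousarray(b[:,:,::-1]))
E
python3 a.py
```

```text
cast xy 642.2 -88.1 yaw 1.943 cost 0.30 area 233
cast xy 625.9 75.8 yaw 2.539 cost 0.30 area 233
cast xy 527.9 65.2 yaw 2.777 cost 0.35 area 207
cast xy 482.7 -277.2 yaw 0.722 cost 0.24 area 451
cast xy 440.4 -12.0 yaw 2.633 cost 0.53 area 101
cast xy 63.8 664.3 yaw 0.021 cost 0.21 area 410
```

View pics/ta.png

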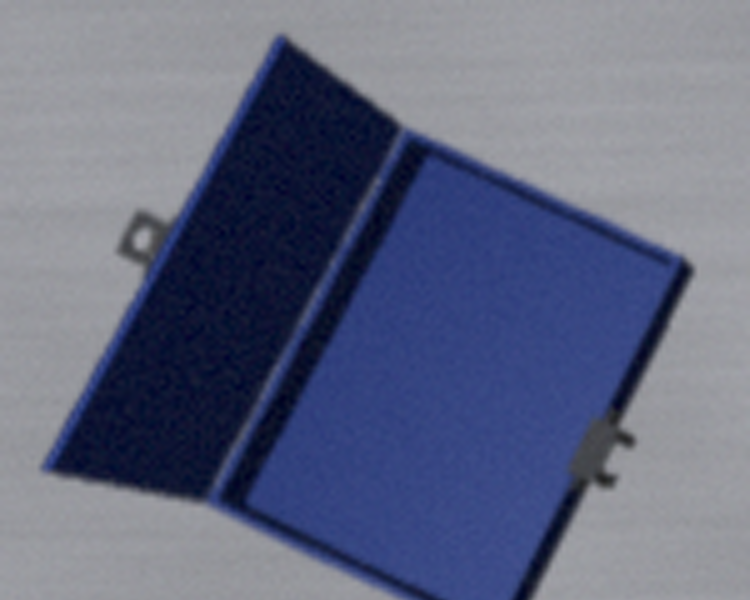

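View pics/sa.png

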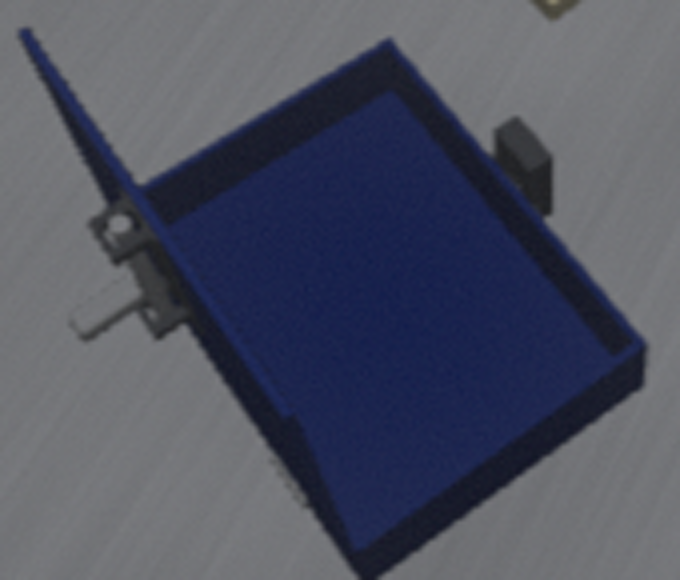

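```bash
cat > b.py <<'E'
from h import *
ims={n:cv2.imread(f"pics/{n}0.png")[:,:,::-1] for n in("top","side")}
t=lambda u,v:((u+.5)/5-.5+75,(v+.5)/5-.5+170)
s=lambda u,v:((u+.5)/4-.5+155,(v+.5)/4-.5+260)
obs=[("top",t(407,131),(90,-120)),("top",t(213,500),(90,120)),("top",t(690,262),(-90,-120)),("top",(176,298),(-90,120)),
("side",s(388,40),(-90,-120)),("side",s(645,345),(-90,120)),("side",s(360,555),(90,120)),("side",s(140,187),(90,-120))]
def f(v,o=obs):
    return np.concatenate([proj(n,[*(Rz(v[2])@np.array(l)+v[:2]),50])[0]-uv for n,uv,l in o])
c=np.mean([back("top",o[1],50) for o in obs[:4]],0)
for o in (obs,obs[:4]):
    r=least_squares(f,[c[0],c[1],1.15],args=(o,),loss="soft_l1",x_scale=[10,10,.1]);print(r.x,r.x[2],r.fun.round(1))
x=least_squares(f,[c[0],c[1],1.15],loss="soft_l1",x_scale=[10,10,.1]).x
# lid angle: inner-face free corners
def lp(a,d,y,th): # hinge at x=90,z=50.5 ; lid dir (-cos a, sin a), normal outward (sin a, cos a)
    lx=90-d*np.cos(a)+th*np.sin(a);lz=50.5+d*np.sin(a)+th*np.cos(a);return [*(Rz(x[2])@[lx,y]+x[:2]),lz]
for a in np.arange(1.5,2.2,.1):print(a,proj("top",[lp(a,180,-120,3),lp(a,180,120,3)]).ravel(),proj("side",lp(a,180,-120,3)).ravel())
print(t(282,37),t(45,467),s(25,30))
for c in [(302,197),(247,204),(250,237),(278,265)]:
    print(ims["top"][c[1],c[0]-12:c[0]+13].tolist())
E
python3 b.py
```

```text
[500.7 307.6   1.1] 1.1054989331009508 [ 0.8 -0.8 -0.9  0.8 -0.3 -0.6 -2.9  0.5  1.7 -1.3  1.4 -0.4 -0.3 -1.4
 -4.6  2.3]
[500.5 305.4   1.1] 1.1222156567547739 [ 0.7 -0.6  0.2  1.7  0.  -1.3 -1.2  0.4]
1.5 [141.6 181.2  93.7 268.7] [173.8 258.5]
1.6 [135.2 178.1  87.1 265.4] [165.4 263. ]
1.7000000000000002 [129.1 175.3  80.9 262.3] [157.  268.1]
1.8000000000000003 [123.4 172.8  75.2 259.2] [148.9 273.8]
1.9000000000000004 [118.1 170.5  70.  256.3] [141.1 279.9]
2.0000000000000004 [113.4 168.5  65.5 253.6] [133.9 286.4]
2.1000000000000005 [109.2 166.8  61.5 251.2] [127.2 293.1]
2.2000000000000006 [105.6 165.5  58.2 249. ] [121.2 300. ]
(131.0, 177.0) (83.6, 263.0) (160.875, 267.125)
[[137, 136, 128], [179, 175, 148], [175, 168, 145], [202, 194, 163], [213, 207, 178], [208, 204, 175], [186, 179, 151], [166, 159, 135], [212, 210, 188], [218, 214, 190], [207, 201, 171], [178, 174, 146], [181, 177, 150], [195, 194, 168], [185, 181, 159], [186, 187, 160], [186, 187, 160], [193, 195, 166], [212, 215, 181], [213, 214, 181], [211, 212, 183], [204, 207, 177], [194, 192, 167], [133, 132, 127]
[... 596 characters left out ...]
], [195, 193, 171], [203, 198, 169], [190, 185, 156], [174, 168, 142], [162, 159, 136], [162, 161, 142], [204, 206, 186], [187, 188, 165], [212, 216, 194], [193, 192, 170], [132, 129, 125], [151, 151, 155], [155, 156, 163], [152, 154, 160], [155, 156, 161], [154, 154, 161]]
[[157, 158, 163], [156, 157, 162], [154, 156, 162], [153, 154, 158], [157, 158, 153], [193, 193, 171], [214, 216, 199], [202, 203, 182], [198, 199, 181], [182, 183, 164], [178, 177, 152], [187, 182, 155], [206, 203, 178], [202, 200, 172], [199, 201, 182], [210, 212, 193], [199, 198, 179], [215, 218, 197], [185, 184, 165], [145, 145, 146], [149, 152, 158], [154, 156, 161], [152, 152, 158], [154, 154, 160], [156, 157, 162]]
```

```bash
sed -i 's/return ((i\[...,0\]-i\[...,2\]>22)&(i\[...,0\]>110)&(i\[...,1\]-i\[...,2\]>8))/return ((i[...,0]-i[...,2]>7)\&(i[...,0]>90))/' h.py
sed -i '/^for c in\|print(ims\["top"\]/d; s/,("side",s(360,555),(90,120))//' b.py; echo 'casts(ims,region=(350,800,-200,150))' >>b.py; python3 b.py | grep -v '^[12]\.'
```

```text
[501.5 306.8   1.1] 1.1016080154754146 [ 1.3 -1.1 -0.7  0.4  0.  -0.7 -2.8  0.3  1.8 -1.6  1.2 -0.7 -4.6  1.7]
[500.5 305.4   1.1] 1.1222156567547739 [ 0.7 -0.6  0.2  1.7  0.  -1.3 -1.2  0.4]
(131.0, 177.0) (83.6, 263.0) (160.875, 267.125)
cast xy 642.4 -87.6 yaw 1.852 cost 0.19 area 277
cast xy 625.4 75.6 yaw 2.563 cost 0.19 area 280
cast xy 526.9 65.7 yaw 2.746 cost 0.20 area 274
cast xy 440.0 -10.4 yaw 2.614 cost 0.20 area 283
```

```bash
cat >> h.py <<'E'
def go(x,y,z,phi,n=5,st=None):
    """print shift for a move from the present pose (or st=(x,y,z,phi)) to target"""
    if st is None:
        s=manip.state();p=s["tcp_pos"];R=s["orientation"];f=np.arctan2(R[1,0],R[0,0])
    else: p=np.array(st[:3]);f=st[3]
    Rr=np.array([[np.cos(f),np.sin(f),0],[np.sin(f),-np.cos(f),0],[0,0,-1]])
    d=Rr.T@(np.array([x,y,z])-p);r=(f-phi+np.pi/2)%np.pi-np.pi/2
    L=np.linalg.norm(d)
    print("-> (%.0f %.0f %.0f) shift [%.4f, %.4f, %.4f] roll %.3f len %.0f rows>=%.1f"%(x,y,z,*(d/1000),r,L,max(L/50,abs(r)/.149)))
    return (x,y,z,f-r)
E
python3 - <<'E'
from h import *
for u in[(293,175),(330,170),(290,152),(326,136)]:print("art",u,back("top",u,84),back("top",u,0))
for u in[(256,178),(238,158),(275,158),(256,141)]:print("bowl",u,back("top",u,60))
s=go(330,-300,200,.0)
s=go(440,-150,180,-.3,st=s)
s=go(440,-10,130,2.614,st=s)
s=go(440,-10.4,2,2.614,st=s)
E
```

```text
art (293, 175) [691.2 -60.4  84. ] [713.5 -64.7   0. ]
art (330, 170) [ 703.7 -166.4   84. ] [ 727.  -178.1    0. ]
art (290, 152) [759.6 -53.7  84. ] [786.6 -57.6   0. ]
art (326, 136) [ 805.8 -159.3   84. ] [ 836.  -170.5    0. ]
bowl (256, 178) [690.7  45.9  60. ]
bowl (238, 158) [752.1  97.7  60. ]
bowl (275, 158) [749.9 -10.5  60. ]
bowl (256, 141) [803.   44.4  60. ]
-> (330 -300 200) shift [0.1968, -0.1741, 0.0302] roll 0.376 len 264 rows>=5.3
-> (440 -150 180) shift [0.1100, -0.1500, 0.0200] roll 0.300 len 187 rows>=3.7
-> (440 -10 130) shift [-0.0414, -0.1337, 0.0500] roll 0.228 len 149 rows>=3.0
-> (440 -10 2) shift [0.0002, 0.0003, 0.1280] roll 0.000 len 128 rows>=2.6
```

```bash
sed -i 's|r=(f-phi+np.pi/2)%np.pi-np.pi/2|r=f-phi|' h.py
```

Request:
play_rows:
  plan:
    - [0, [0.197, -0.174, 0.03], 0.376]
    - [0, [0.197, -0.174, 0.03], 0.376]
    - [0, [0.197, -0.174, 0.03], 0.376]
    - [0, [0.197, -0.174, 0.03], 0.376]
    - [0, [0.197, -0.174, 0.03], 0.376]

```text
time: 0.6
tcp_pos: [324.1, -311.5, 202.3]
orientation: [[1.0, -0.001, -0.0], [-0.001, -1.0, 0.001], [-0.0, -0.001, -1.0]]
ft_force: [1.0, 0.3, 0.5]
grip_width: 85.5
grasp_force: 0.0
```

```bash
python3 - <<'E'
from h import *
s=manip.state();print(s["time"],s["tcp_pos"],s["q"])
s=go(440,-150,150,-.528)
s=go(440,-10.4,60,-.528,st=s)
E
```

```text
0.6 [ 324.1 -311.5  202.3] [-1.  -0.   1.9  0.   1.3  0.6]
-> (440 -150 150) shift [0.1157, -0.1616, 0.0523] roll 0.527 len 206 rows>=4.1
-> (440 -10 60) shift [-0.0703, -0.1206, 0.0900] roll 0.000 len 166 rows>=3.3
```

Request:
play_rows:
  plan:
    - [0, [0.116, -0.162, 0.052], 0.527]
    - [0, [0.116, -0.162, 0.052], 0.527]
    - [0, [0.116, -0.162, 0.052], 0.527]
    - [0, [0.116, -0.162, 0.052], 0.527]
    - [0, [0.116, -0.162, 0.052], 0.527]

```text
time: 1.1
tcp_pos: [440.3, -149.3, 150.0]
orientation: [[0.864, -0.504, -0.001], [-0.504, -0.864, 0.001], [-0.001, -0.0, -1.0]]
ft_force: [0.1, -0.5, 0.4]
grip_width: 85.5
grasp_force: 0.0
```

Request:
play_rows:
  plan:
    - [0, [-0.07, -0.12, 0.09], 0]
    - [0, [-0.07, -0.12, 0.09], 0]
    - [0, [-0.07, -0.12, 0.09], 0]
    - [0, [-0.07, -0.12, 0.09], 0]
    - [0, [-0.07, -0.12, 0.09], 0]

```text
time: 1.6
tcp_pos: [437.6, -10.8, 59.1]
orientation: [[0.866, -0.5, -0.005], [-0.5, -0.866, 0.001], [-0.005, 0.002, -1.0]]
ft_force: [-0.3, -0.9, 0.2]
grip_width: 85.4
grasp_force: 0.0
```

```bash
python3 - <<'E'
from h import *
ims=grab();cv2.imwrite("pics/side1.png",ims["side"][:,:,::-1])
s=manip.state();print(s["time"],s["tcp_pos"],s["q"])
casts(ims,region=(350,800,-200,150))
go(440,-10.4,2,-.528)
E
```

```text
1.7 [440.6 -13.4  61.5] [-0.2  0.2  2.  -0.   1.   1.9]
cast xy 642.6 -87.4 yaw 1.860 cost 0.19 area 277
cast xy 625.3 75.5 yaw 2.563 cost 0.18 area 281
cast xy 526.8 66.5 yaw 2.750 cost 0.24 area 250
-> (440 -10 2) shift [-0.0020, -0.0023, 0.0595] roll 0.001 len 60 rows>=1.2
```

View pics/side1.png

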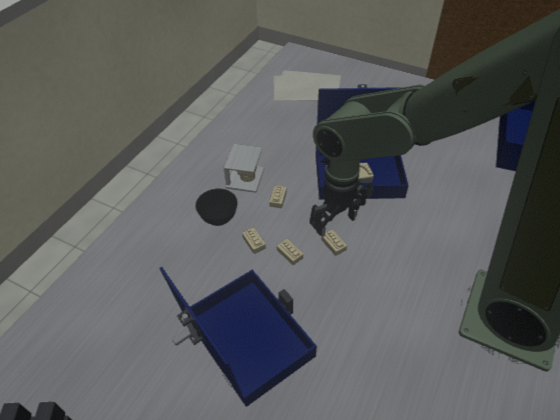

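The side view shows the gripper centred above the cast at (334,240), with the fingers at (320,220) and (355,200). The other casts haven't moved.

Request:
play_rows:
  plan:
    - [0, [-0.001, -0.003, 0.03], 0]
    - [0, [-0.001, -0.003, 0.059], 0]
    - [0, [-0.001, -0.003, 0.059], 0]
    - [0.5, [-0.001, -0.003, 0.059], 0]
    - [0.7, [-0.001, -0.003, 0.059], 0]
  newtons: 40

```text
time: 2.2
tcp_pos: [442.5, -10.8, 3.8]
orientation: [[0.864, -0.504, 0.004], [-0.504, -0.864, -0.001], [0.004, -0.001, -1.0]]
ft_force: [0.0, 0.7, 0.6]
grip_width: 59.2
grasp_force: 0.0
```

Request:
play_rows:
  plan:
    - [0.8, [0, 0, 0], 0]
    - [0.8, [0, 0, 0], 0]
    - [0.8, [0, 0, 0], 0]
    - [0.8, [0, 0, 0], 0]
    - [0.8, [0, 0, 0], 0]

```text
time: 2.7
tcp_pos: [442.1, -10.2, 3.6]
orientation: [[0.864, -0.503, 0.003], [-0.503, -0.864, -0.001], [0.004, -0.001, -1.0]]
ft_force: [-0.7, -1.9, 5.3]
grip_width: 35.1
grasp_force: 41.3
```

Request:
play_rows:
  plan:
    - [0.8, [0, 0, -0.03], 0]
    - [0.8, [0, 0, -0.07], 0]
    - [0.8, [0, 0, -0.11], 0]
    - [0.8, [0, 0, -0.15], 0]
    - [0.8, [0, 0, -0.15], 0]

```text
time: 3.2
tcp_pos: [445.4, -10.6, 158.6]
orientation: [[0.864, -0.503, 0.014], [-0.503, -0.864, -0.003], [0.014, -0.004, -1.0]]
ft_force: [1.0, -0.5, -1.0]
grip_width: 35.0
grasp_force: 40.7
```

```bash
python3 - <<'E'
from h import *
im=manip.get_image("side");cv2.imwrite("pics/side2.png",cv2.resize(im[120:300,220:460],None,fx=3,fy=3)[:,:,::-1])
s=manip.state();print(s["time"],s["tcp_pos"],s["grip_width"],s["grasp_force"])
T=np.array([501,306.3]);a=1.11
for l in[(-38,-52),(38,-52),(38,52),(-38,52)]:print(l,Rz(a)@l+T)
x,y=Rz(a)@(38,-52)+T
p=go(490,120,152,.22); p=go(490,120+60,152,.72,st=p);p=go(x,y,110,1.11,st=p);p=go(x,y,9,1.11,st=p)
E
```

```text
3.25 [443.2 -10.1 155.6] 34.99209411344788 40.694881081581116
(-38, -52) [530.7 249.1]
(38, -52) [564.5 317.2]
(38, 52) [471.3 363.5]
(-38, 52) [437.5 295.4]
-> (490 120 152) shift [-0.0250, -0.1360, 0.0036] roll -0.747 len 138 rows>=5.0
-> (490 180 152) shift [0.0131, -0.0586, 0.0000] roll -0.500 len 60 rows>=3.4
-> (564 317 110) shift [0.1465, -0.0541, 0.0420] roll -0.390 len 162 rows>=3.2
-> (564 317 9) shift [0.0000, 0.0000, 0.1010] roll 0.000 len 101 rows>=2.0
```

View pics/side2.png

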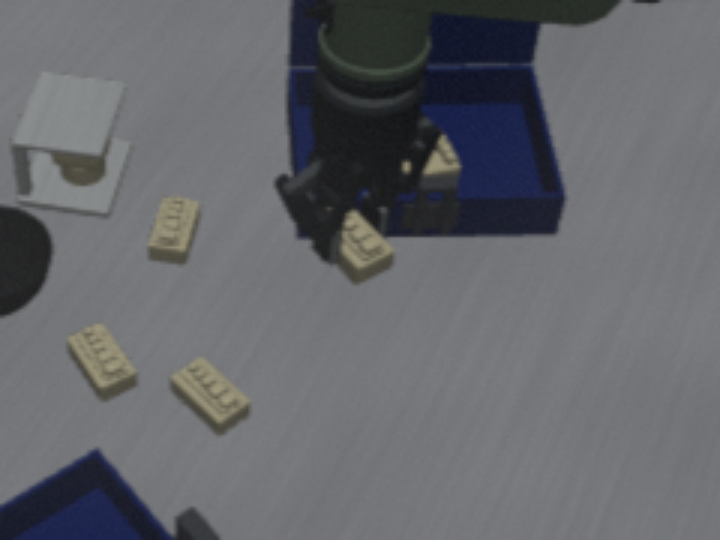

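The cast is held level between the fingers at (355,245). Next is the carry to tray_a.

Request:
play_rows:
  plan:
    - [0.8, [-0.025, -0.136, 0.003], -0.747]
    - [0.8, [-0.025, -0.136, 0.003], -0.747]
    - [0.8, [-0.025, -0.136, 0.003], -0.747]
    - [0.8, [-0.025, -0.136, 0.003], -0.747]
    - [0.8, [-0.025, -0.136, 0.003], -0.747]
  newtons: 60

```text
time: 3.75
tcp_pos: [485.6, 121.8, 146.6]
orientation: [[0.974, 0.227, -0.005], [0.227, -0.974, -0.0], [-0.004, -0.001, -1.0]]
ft_force: [-0.6, -0.5, -1.2]
grip_width: 34.6
grasp_force: 66.2
```

Request:
play_rows:
  plan:
    - [0.8, [0.013, -0.059, 0], -0.5]
    - [0.8, [0.013, -0.059, 0], -0.5]
    - [0.8, [0.013, -0.059, 0], -0.5]
    - [0.8, [0.013, -0.059, 0], -0.5]
    - [0.8, [0.013, -0.059, 0], -0.5]

```text
time: 4.25
tcp_pos: [485.3, 180.9, 146.8]
orientation: [[0.752, 0.66, -0.004], [0.66, -0.752, -0.001], [-0.004, -0.002, -1.0]]
ft_force: [0.1, 0.1, -1.6]
grip_width: 34.7
grasp_force: 66.2
```

Request:
play_rows:
  plan:
    - [0.8, [0.146, -0.054, 0.042], -0.39]
    - [0.8, [0.146, -0.054, 0.042], -0.39]
    - [0.8, [0.146, -0.054, 0.042], -0.39]
    - [0.8, [0.146, -0.054, 0.042], -0.39]
    - [0.8, [0.146, -0.054, 0.042], -0.39]

```text
time: 4.75
tcp_pos: [560.1, 318.4, 104.2]
orientation: [[0.445, 0.896, -0.004], [0.896, -0.445, -0.002], [-0.003, -0.003, -1.0]]
ft_force: [-0.8, -0.3, -0.7]
grip_width: 34.3
grasp_force: 66.1
```

```bash
python3 - <<'E'
from h import *
im=manip.get_image("side");cv2.imwrite("pics/side3.png",cv2.resize(im[160:400,120:420],None,fx=2.5,fy=2.5)[:,:,::-1])
s=manip.state();print(s["time"],s["tcp_pos"],s["grip_width"],s["grasp_force"])
x,y=564.5,317.2
p=go(x,y,9,1.11)
E
```

```text
4.8 [560.  317.2 105.1] 34.60310316747164 66.13465189933777
-> (564 317 9) shift [0.0020, 0.0041, 0.0961] roll -0.001 len 96 rows>=1.9
```

View pics/side3.png

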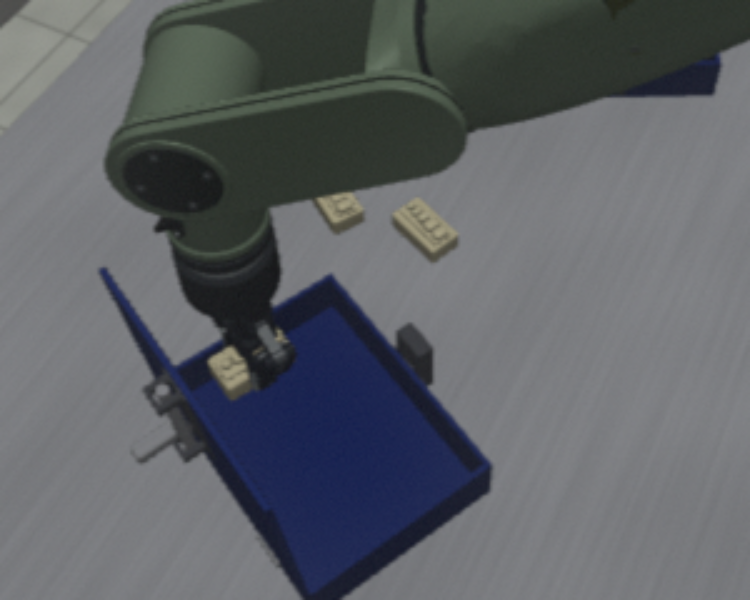

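The cast is held over the far-right part of tray_a at (245,370) and the lid is clear. I'll lower it and release.

Request:
play_rows:
  plan:
    - [0.8, [0.002, 0.004, 0.045], 0]
    - [0.8, [0.002, 0.004, 0.08], 0]
    - [0.8, [0.002, 0.004, 0.092], 0]
    - [0.8, [0.002, 0.004, 0.0955], 0]
    - [0.8, [0.002, 0.004, 0.0955], 0]

```text
time: 5.3
tcp_pos: [566.3, 317.3, 12.6]
orientation: [[0.446, 0.895, 0.001], [0.895, -0.446, 0.0], [0.001, 0.001, -1.0]]
ft_force: [0.0, 0.1, -0.2]
grip_width: 34.5
grasp_force: 66.1
```

Request:
play_rows:
  plan:
    - [0.8, [0, 0, 0], 0]
    - [0.3, [0, 0, 0], 0]
    - [0.3, [0, 0, 0], 0]
    - [0.3, [0, 0, 0], 0]
    - [0.3, [0, 0, 0], 0]

```text
time: 5.8
tcp_pos: [566.0, 318.0, 12.0]
orientation: [[0.445, 0.896, 0.001], [0.896, -0.445, 0.0], [0.001, 0.001, -1.0]]
ft_force: [0.1, 0.0, 0.7]
grip_width: 59.8
grasp_force: 0.0
```

Request:
play_rows:
  plan:
    - [0.3, [0, 0, -0.04], 0]
    - [0.3, [0, 0, -0.09], 0]
    - [0.3, [0, 0, -0.14], 0]
    - [0, [0, 0, -0.14], 0]
    - [0, [0, 0, -0.14], 0]

```text
time: 6.3
tcp_pos: [567.2, 318.4, 154.3]
orientation: [[0.445, 0.896, 0.005], [0.896, -0.445, 0.002], [0.004, 0.004, -1.0]]
ft_force: [-0.3, 0.1, -0.4]
grip_width: 84.5
grasp_force: 0.0
```

```bash
python3 - <<'E'
from h import *
s=manip.state();print(s["time"],s["tcp_pos"],s["grip_width"])
p=go(530,150,150,1.11+.745);p=go(527,66.3,60,2.55,st=p);
p=go(527,66.3,60,2.748,st=p)
E
```

```text
6.3 [567.2 318.4 154.3] 84.53125659898431
-> (530 150 150) shift [-0.1674, 0.0416, 0.0043] roll -0.745 len 173 rows>=5.0
-> (527 66 60) shift [-0.0795, -0.0263, 0.0900] roll -0.695 len 123 rows>=4.7
-> (527 66 60) shift [0.0000, 0.0000, 0.0000] roll -0.198 len 0 rows>=1.3
```

Request:
play_rows:
  plan:
    - [0, [-0.167, 0.042, 0.004], -0.745]
    - [0, [-0.167, 0.042, 0.004], -0.745]
    - [0, [-0.167, 0.042, 0.004], -0.745]
    - [0, [-0.167, 0.042, 0.004], -0.745]
    - [0, [-0.167, 0.042, 0.004], -0.745]

```text
time: 6.8
tcp_pos: [526.2, 146.1, 144.7]
orientation: [[-0.278, 0.961, -0.006], [0.961, 0.278, -0.002], [0.0, -0.006, -1.0]]
ft_force: [0.2, 2.0, 0.3]
grip_width: 85.5
grasp_force: 0.0
```

Request:
play_rows:
  plan:
    - [0, [-0.08, -0.026, 0.07], -0.74]
    - [0, [-0.08, -0.026, 0.07], -0.74]
    - [0, [-0.08, -0.026, 0.07], -0.74]
    - [0, [-0.08, -0.026, 0.07], -0.74]
    - [0, [-0.08, -0.026, 0.07], -0.74]

```text
time: 7.3
tcp_pos: [523.5, 64.8, 74.4]
orientation: [[-0.854, 0.52, -0.006], [0.52, 0.854, 0.0], [0.005, -0.003, -1.0]]
ft_force: [0.3, 0.5, -0.1]
grip_width: 85.3
grasp_force: 0.0
```

Request:
play_rows:
  plan:
    - [0, [0, 0, 0], -0.15]
    - [0, [0, 0, 0], -0.15]
    - [0, [0, 0, 0], -0.15]

```text
time: 7.6
tcp_pos: [524.8, 65.5, 76.0]
orientation: [[-0.919, 0.394, -0.003], [0.394, 0.919, 0.0], [0.003, -0.001, -1.0]]
ft_force: [0.6, 1.1, -0.2]
grip_width: 85.2
grasp_force: 0.0
```

```bash
python3 - <<'E'
from h import *
ims=grab();cv2.imwrite("pics/side4.png",ims["side"][:,:,::-1])
s=manip.state();print(s["time"],s["tcp_pos"],s["q"])
casts(ims,region=(350,800,-200,150))
casts(ims,z=5,region=(350,800,200,450))
go(527,66.3,1,2.748)
E
```

```text
7.7 [525.4  65.6  76.6] [-0.   0.3  1.8  0.   1.1 -1.2]
cast xy 642.3 -86.6 yaw 1.839 cost 0.48 area 278
cast xy 567.2 315.7 yaw 1.099 cost 0.20 area 264
-> (527 66 1) shift [-0.0012, 0.0013, 0.0756] roll -0.010 len 76 rows>=1.5
```

View pics/side4.png

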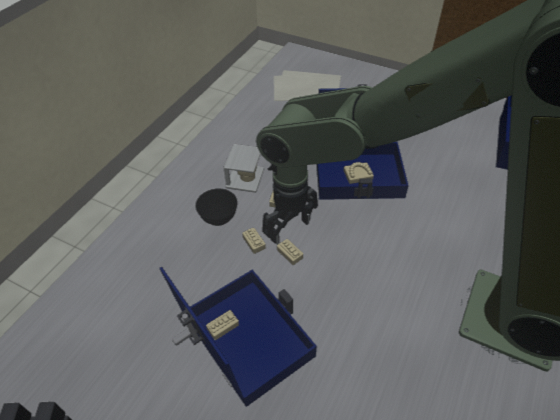

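Cast one lies flat in tray_a at (222,324), and the gripper is over the cast at (290,250).

Request:
play_rows:
  plan:
    - [0, [-0.001, 0.001, 0.04], -0.01]
    - [0, [-0.001, 0.001, 0.074], -0.01]
    - [0, [-0.001, 0.001, 0.074], -0.01]
    - [0.5, [-0.001, 0.001, 0.074], -0.01]
    - [0.7, [-0.001, 0.001, 0.074], -0.01]

```text
time: 8.2
tcp_pos: [529.1, 66.0, 5.2]
orientation: [[-0.924, 0.382, 0.003], [0.382, 0.924, -0.0], [-0.003, 0.001, -1.0]]
ft_force: [-0.0, -0.3, 0.3]
grip_width: 58.9
grasp_force: 0.0
```

Request:
play_rows:
  plan:
    - [0.8, [0, 0, 0], 0]
    - [0.8, [0, 0, 0], 0]
    - [0.8, [0, 0, 0], 0]
    - [0.8, [0, 0, 0], 0]
    - [0.8, [0, 0, 0], 0]

```text
time: 8.7
tcp_pos: [529.6, 65.9, 5.7]
orientation: [[-0.924, 0.382, 0.005], [0.382, 0.924, -0.0], [-0.004, 0.002, -1.0]]
ft_force: [0.5, -0.2, 7.1]
grip_width: 34.6
grasp_force: 62.1
```

Request:
play_rows:
  plan:
    - [0.8, [0, 0, -0.03], 0]
    - [0.8, [0, 0, -0.07], 0]
    - [0.8, [0, 0, -0.11], 0]
    - [0.8, [0, 0, -0.15], 0]
    - [0.8, [0, 0, -0.15], 0]

```text
time: 9.2
tcp_pos: [532.5, 65.9, 160.9]
orientation: [[-0.924, 0.382, 0.015], [0.382, 0.924, -0.0], [-0.014, 0.005, -1.0]]
ft_force: [0.2, 0.3, -0.8]
grip_width: 34.6
grasp_force: 61.2
```

```bash
python3 - <<'E'
from h import *
s=manip.state();print(s["time"],s["tcp_pos"],s["grip_width"],s["grasp_force"])
p=go(500,180,150,2.748-.745); p=go(480,290,150,2.0-.745,st=p);p=go(471.3,363.5,110,1.11,st=p)
E
```

```text
9.2 [532.5  65.9 160.9] 34.62230729796495 61.23878002166748
-> (500 180 150) shift [0.0735, 0.0930, 0.0109] roll 0.747 len 119 rows>=5.0
-> (480 290 150) shift [0.1083, 0.0279, 0.0000] roll 0.748 len 112 rows>=5.0
-> (471 364 110) shift [0.0672, -0.0311, 0.0400] roll 0.145 len 84 rows>=1.7
```

Request:
play_rows:
  plan:
    - [0.8, [0.073, 0.093, 0.011], 0.745]
    - [0.8, [0.073, 0.093, 0.011], 0.745]
    - [0.8, [0.073, 0.093, 0.011], 0.745]
    - [0.8, [0.073, 0.093, 0.011], 0.745]
    - [0.8, [0.073, 0.093, 0.011], 0.745]

```text
time: 9.7
tcp_pos: [494.0, 180.8, 141.4]
orientation: [[-0.439, 0.899, -0.002], [0.899, 0.439, -0.0], [0.0, -0.002, -1.0]]
ft_force: [0.2, 0.1, -0.7]
grip_width: 34.7
grasp_force: 61.2
```

Request:
play_rows:
  plan:
    - [0.8, [0.108, 0.028, 0], 0.745]
    - [0.8, [0.108, 0.028, 0], 0.745]
    - [0.8, [0.108, 0.028, 0], 0.745]
    - [0.8, [0.108, 0.028, 0], 0.745]
    - [0.8, [0.108, 0.028, 0], 0.745]

```text
time: 10.2
tcp_pos: [471.5, 289.8, 141.4]
orientation: [[0.263, 0.965, -0.002], [0.965, -0.263, -0.001], [-0.001, -0.001, -1.0]]
ft_force: [-0.2, -0.7, -1.5]
grip_width: 34.4
grasp_force: 61.2
```

Request:
play_rows:
  plan:
    - [0.8, [0.067, -0.031, 0.04], 0.148]
    - [0.8, [0.067, -0.031, 0.04], 0.148]
    - [0.8, [0.067, -0.031, 0.04], 0.148]
    - [0.8, [0.067, -0.031, 0.04], 0.148]
    - [0.8, [0.067, -0.031, 0.04], 0.148]

```text
time: 10.7
tcp_pos: [460.5, 361.1, 102.6]
orientation: [[0.399, 0.917, 0.0], [0.917, -0.399, -0.0], [-0.0, 0.0, -1.0]]
ft_force: [0.3, 0.1, -1.6]
grip_width: 34.9
grasp_force: 61.1
```

```bash
python3 - <<'E'
from h import *
s=manip.state();print(s["time"],s["tcp_pos"],s["q"],s["grip_width"],s["grasp_force"])
go(471.3,363.5,11,1.11)
E
```

```text
10.7 [460.5 361.1 102.6] [ 0.5  0.4  1.6 -0.   1.2  0.9] 34.90042946274371 61.082282066345215
-> (471 364 11) shift [0.0065, 0.0090, 0.0916] roll 0.050 len 92 rows>=1.8
```

Request:
play_rows:
  plan:
    - [0.8, [0.0065, 0.009, 0.03], 0.05]
    - [0.8, [0.0065, 0.009, 0.07], 0.05]
    - [0.8, [0.0065, 0.009, 0.088], 0.05]
    - [0.8, [0.0065, 0.009, 0.092], 0.05]
    - [0.8, [0.0065, 0.009, 0.092], 0.05]

```text
time: 11.2
tcp_pos: [471.7, 363.1, 11.0]
orientation: [[0.446, 0.895, 0.0], [0.895, -0.446, -0.0], [-0.0, 0.0, -1.0]]
ft_force: [0.1, 0.2, -1.3]
grip_width: 34.5
grasp_force: 62.5
```

Request:
play_rows:
  plan:
    - [0.8, [0, 0, 0], 0]
    - [0.3, [0, 0, 0], 0]
    - [0.3, [0, 0, 0], 0]
    - [0.3, [0, 0, 0], 0]
    - [0.3, [0, 0, 0], 0]

```text
time: 11.7
tcp_pos: [471.3, 364.4, 10.8]
orientation: [[0.444, 0.896, 0.001], [0.896, -0.444, 0.0], [0.001, 0.0, -1.0]]
ft_force: [-0.5, 0.2, 0.2]
grip_width: 59.4
grasp_force: 0.0
```

Request:
play_rows:
  plan:
    - [0.3, [0, 0, -0.04], 0]
    - [0.3, [0, 0, -0.09], 0]
    - [0.3, [0, 0, -0.14], 0]
    - [0, [0, 0, -0.14], 0]
    - [0, [0, 0, -0.14], 0]

```text
time: 12.2
tcp_pos: [472.3, 365.0, 152.8]
orientation: [[0.444, 0.896, 0.004], [0.896, -0.444, 0.002], [0.004, 0.003, -1.0]]
ft_force: [-0.5, -0.3, -0.4]
grip_width: 84.5
grasp_force: 0.0
```

```bash
python3 - <<'E'
from h import *
s=manip.state();print(s["time"],s["tcp_pos"],s["grip_width"])
p=go(530,180,160,1.11+.745);p=go(625.4,75.6,100,2.563,st=p)
E
```

```text
12.2 [472.3 365.  152.8] 84.47896805876796
-> (530 180 160) shift [-0.1402, 0.1338, -0.0072] roll -0.744 len 194 rows>=5.0
-> (625 76 100) shift [-0.1270, 0.0623, 0.0600] roll -0.708 len 154 rows>=4.8
```

Request:
play_rows:
  plan:
    - [0, [-0.14, 0.134, -0.007], -0.745]
    - [0, [-0.14, 0.134, -0.007], -0.745]
    - [0, [-0.14, 0.134, -0.007], -0.745]
    - [0, [-0.14, 0.134, -0.007], -0.745]
    - [0, [-0.14, 0.134, -0.007], -0.745]

```text
time: 12.7
tcp_pos: [528.7, 174.7, 155.1]
orientation: [[-0.243, 0.97, -0.004], [0.97, 0.243, -0.002], [-0.001, -0.004, -1.0]]
ft_force: [0.2, 0.4, 0.4]
grip_width: 85.4
grasp_force: 0.0
```

Request:
play_rows:
  plan:
    - [0, [-0.127, 0.062, 0.06], -0.71]
    - [0, [-0.127, 0.062, 0.06], -0.71]
    - [0, [-0.127, 0.062, 0.06], -0.71]
    - [0, [-0.127, 0.062, 0.06], -0.71]
    - [0, [-0.127, 0.062, 0.06], -0.71]

```text
time: 13.2
tcp_pos: [617.8, 69.0, 92.8]
orientation: [[-0.817, 0.576, -0.008], [0.577, 0.817, 0.0], [0.006, -0.004, -1.0]]
ft_force: [-0.1, 0.6, 1.0]
grip_width: 85.3
grasp_force: 0.0
```

Request:
play_rows:
  plan:
    - [0, [0, 0, 0], 0]
    - [0, [0, 0, 0], 0]

```text
time: 13.4
tcp_pos: [618.4, 71.1, 95.5]
orientation: [[-0.815, 0.58, -0.003], [0.58, 0.815, 0.0], [0.003, -0.002, -1.0]]
ft_force: [-0.4, -0.5, -0.0]
grip_width: 85.3
grasp_force: 0.0
```

```bash
python3 - <<'E'
from h import *
ims=grab();cv2.imwrite("pics/side5.png",ims["side"][:,:,::-1])
s=manip.state();print(s["time"],s["tcp_pos"],s["q"])
casts(ims,region=(350,800,-200,150))
casts({"side":ims["side"],"top":ims["top"]},z=5,region=(350,800,200,450))
go(625.4,75.6,2,2.563)
E
```

```text
13.5 [619.   71.4  96.7] [-0.   0.4  1.5  0.   1.2 -1. ]
cast xy 642.0 -87.2 yaw 1.843 cost 0.42 area 279
cast xy 623.9 76.6 yaw 2.542 cost 0.41 area 138
cast xy 567.2 315.7 yaw 1.099 cost 0.20 area 264
cast xy 473.6 365.0 yaw 1.121 cost 0.19 area 274
-> (625 76 2) shift [-0.0028, 0.0071, 0.0947] roll -0.039 len 95 rows>=1.9
```

View pics/side5.png

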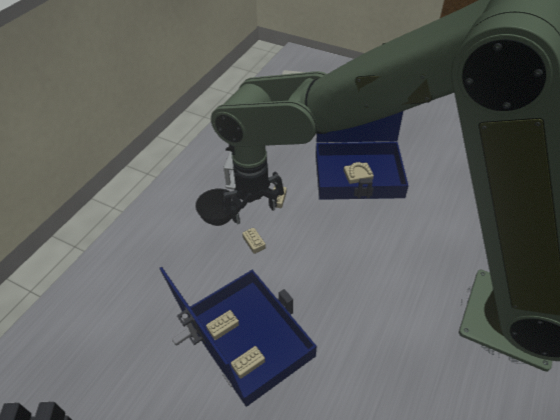

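Casts one and two are flat in the tray, at (222,324) and (248,360). The gripper is above the cast at (254,240).

Request:
play_rows:
  plan:
    - [0, [-0.003, 0.007, 0.03], -0.04]
    - [0, [-0.003, 0.007, 0.075], -0.04]
    - [0, [-0.003, 0.007, 0.094], -0.04]
    - [0, [-0.003, 0.007, 0.094], -0.04]
    - [0.5, [-0.003, 0.007, 0.094], -0.04]

```text
time: 14.0
tcp_pos: [626.4, 75.4, 3.8]
orientation: [[-0.838, 0.545, 0.0], [0.545, 0.838, -0.0], [-0.0, 0.0, -1.0]]
ft_force: [0.6, 0.1, 0.3]
grip_width: 73.1
grasp_force: 0.0
```

Request:
play_rows:
  plan:
    - [0.8, [0, 0, 0], 0]
    - [0.8, [0, 0, 0], 0]
    - [0.8, [0, 0, 0], 0]
    - [0.8, [0, 0, 0], 0]
    - [0.8, [0, 0, 0], 0]

```text
time: 14.5
tcp_pos: [628.3, 74.9, 5.8]
orientation: [[-0.838, 0.545, 0.004], [0.545, 0.838, -0.0], [-0.004, 0.002, -1.0]]
ft_force: [-0.8, 0.7, 6.0]
grip_width: 34.8
grasp_force: 62.1
```

Request:
play_rows:
  plan:
    - [0.8, [0, 0, 0], 0]
    - [0.8, [0, 0, -0.03], 0]
    - [0.8, [0, 0, -0.07], 0]
    - [0.8, [0, 0, -0.11], 0]
    - [0.8, [0, 0, -0.15], 0]

```text
time: 15.0
tcp_pos: [625.6, 75.0, 154.6]
orientation: [[-0.838, 0.545, -0.001], [0.545, 0.838, 0.0], [0.001, -0.0, -1.0]]
ft_force: [0.3, 0.6, -0.9]
grip_width: 34.5
grasp_force: 61.3
```

```bash
python3 - <<'E'
from h import *
s=manip.state();print(s["time"],s["tcp_pos"],s["grip_width"],s["grasp_force"])
p=go(580,130,155,2.563-.745); p=go(540,220,155,1.11,st=p);p=go(530.7,249.1,110,1.11,st=p)
E
```

```text
15.0 [625.6  75.  154.6] 34.45125597781455 61.30986213684082
-> (580 130 155) shift [0.0683, 0.0213, -0.0004] roll 0.747 len 72 rows>=5.0
-> (540 220 155) shift [0.0971, -0.0168, 0.0000] roll 0.708 len 98 rows>=4.8
-> (531 249 110) shift [0.0219, -0.0213, 0.0450] roll 0.000 len 54 rows>=1.1
```

Request:
play_rows:
  plan:
    - [0.8, [0.068, 0.021, 0], 0.745]
    - [0.8, [0.068, 0.021, 0], 0.745]
    - [0.8, [0.068, 0.021, 0], 0.745]
    - [0.8, [0.068, 0.021, 0], 0.745]
    - [0.8, [0.068, 0.021, 0], 0.745]

```text
time: 15.5
tcp_pos: [580.1, 129.9, 153.4]
orientation: [[-0.241, 0.97, -0.0], [0.97, 0.241, -0.0], [0.0, -0.0, -1.0]]
ft_force: [-0.4, 0.0, -0.6]
grip_width: 34.5
grasp_force: 61.4
```

Request:
play_rows:
  plan:
    - [0.8, [0.097, -0.017, 0], 0.71]
    - [0.8, [0.097, -0.017, 0], 0.71]
    - [0.8, [0.097, -0.017, 0], 0.71]
    - [0.8, [0.097, -0.017, 0], 0.71]
    - [0.8, [0.097, -0.017, 0], 0.71]

```text
time: 16.0
tcp_pos: [539.5, 220.1, 153.3]
orientation: [[0.448, 0.894, -0.0], [0.894, -0.448, -0.0], [-0.0, -0.0, -1.0]]
ft_force: [-0.1, -0.6, -0.8]
grip_width: 34.3
grasp_force: 61.4
```

Request:
play_rows:
  plan:
    - [0.8, [0.022, -0.021, 0.03], 0]
    - [0.8, [0.022, -0.021, 0.03], 0]
    - [0.8, [0.022, -0.021, 0.03], 0]
    - [0.8, [0.022, -0.021, 0.03], 0]

```text
time: 16.4
tcp_pos: [531.8, 248.2, 124.0]
orientation: [[0.445, 0.896, 0.001], [0.896, -0.445, -0.0], [0.0, 0.001, -1.0]]
ft_force: [-0.1, -0.2, -0.6]
grip_width: 34.3
grasp_force: 61.3
```

```bash
python3 - <<'E'
from h import *
s=manip.state();print(s["time"],s["tcp_pos"],s["q"],s["grip_width"],s["grasp_force"])
go(530.7,249.1,11,1.11)
E
```

```text
16.4 [531.8 248.2 124. ] [ 0.3  0.3  1.6 -0.   1.2  0.8] 34.34464033647638 61.27069115638733
-> (531 249 11) shift [0.0003, -0.0014, 0.1130] roll 0.000 len 113 rows>=2.3
```

Request:
play_rows:
  plan:
    - [0.8, [0, -0.001, 0.04], 0]
    - [0.8, [0, -0.001, 0.085], 0]
    - [0.8, [0, -0.001, 0.107], 0]
    - [0.8, [0, -0.001, 0.112], 0]
    - [0.8, [0, -0.001, 0.112], 0]

```text
time: 16.9
tcp_pos: [530.9, 248.2, 11.9]
orientation: [[0.446, 0.895, -0.0], [0.895, -0.446, -0.0], [-0.0, -0.0, -1.0]]
ft_force: [0.4, -0.2, -0.8]
grip_width: 34.7
grasp_force: 62.0
```

Request:
play_rows:
  plan:
    - [0.8, [0, 0, 0], 0]
    - [0.3, [0, 0, 0], 0]
    - [0.3, [0, 0, 0], 0]
    - [0.3, [0, 0, 0], 0]
    - [0.3, [0, 0, 0], 0]

```text
time: 17.4
tcp_pos: [530.6, 249.0, 11.8]
orientation: [[0.445, 0.896, 0.001], [0.896, -0.445, 0.0], [0.0, 0.0, -1.0]]
ft_force: [-0.7, -0.2, -0.1]
grip_width: 60.1
grasp_force: 0.0
```

Request:
play_rows:
  plan:
    - [0.3, [0, 0, -0.04], 0]
    - [0.3, [0, 0, -0.09], 0]
    - [0.3, [0, 0, -0.14], 0]
    - [0, [0, 0, -0.14], 0]
    - [0, [0, 0, -0.14], 0]

```text
time: 17.9
tcp_pos: [531.8, 249.5, 153.8]
orientation: [[0.444, 0.896, 0.005], [0.896, -0.444, 0.001], [0.003, 0.004, -1.0]]
ft_force: [-0.8, -0.5, -1.2]
grip_width: 84.7
grasp_force: 0.0
```

```bash
python3 - <<'E'
from h import *
ims=grab()
s=manip.state();print(s["time"],s["tcp_pos"],s["grip_width"])
casts(ims,region=(350,800,-200,150))
casts(ims,z=5,region=(350,800,200,450))
p=go(590,70,160,1.11+.74);p=go(642.2,-87.4,120,1.855,st=p)
E
```

```text
18.0 [529.2 248.6 150. ] 85.34703875614866
cast xy 642.2 -86.5 yaw 1.840 cost 0.47 area 277
cast xy 534.1 251.1 yaw 1.062 cost 0.33 area 187
cast xy 488.7 374.9 yaw 1.202 cost 0.27 area 258
-> (590 70 160) shift [-0.1330, 0.1339, -0.0100] roll -0.740 len 189 rows>=5.0
-> (642 -87 120) shift [-0.1657, 0.0068, 0.0400] roll -0.005 len 171 rows>=3.4
```

Request:
play_rows:
  plan:
    - [0.3, [-0.133, 0.134, -0.01], -0.74]
    - [0.3, [-0.133, 0.134, -0.01], -0.74]
    - [0.3, [-0.133, 0.134, -0.01], -0.74]
    - [0.3, [-0.133, 0.134, -0.01], -0.74]
    - [0.3, [-0.133, 0.134, -0.01], -0.74]

```text
time: 18.5
tcp_pos: [591.7, 64.7, 159.2]
orientation: [[-0.251, 0.968, -0.003], [0.968, 0.251, -0.002], [-0.001, -0.003, -1.0]]
ft_force: [-0.5, 1.7, 0.6]
grip_width: 59.5
grasp_force: 0.0
```

Request:
play_rows:
  plan:
    - [0.3, [-0.166, 0.007, 0.03], -0.005]
    - [0.3, [-0.166, 0.007, 0.03], -0.005]
    - [0.3, [-0.166, 0.007, 0.03], -0.005]
    - [0.3, [-0.166, 0.007, 0.03], -0.005]
    - [0.3, [-0.166, 0.007, 0.03], -0.005]

```text
time: 19.0
tcp_pos: [638.2, -91.2, 127.9]
orientation: [[-0.252, 0.968, -0.005], [0.968, 0.252, 0.001], [0.003, -0.005, -1.0]]
ft_force: [0.2, 1.9, -0.6]
grip_width: 60.0
grasp_force: 0.0
```

Request:
play_rows:
  plan:
    - [0.3, [0, 0, 0], 0]
    - [0.3, [0, 0, 0], 0]

```text
time: 19.2
tcp_pos: [639.0, -86.8, 130.7]
orientation: [[-0.258, 0.966, -0.002], [0.966, 0.258, 0.001], [0.002, -0.001, -1.0]]
ft_force: [0.8, 0.7, -0.3]
grip_width: 59.6
grasp_force: 0.0
```

```bash
python3 - <<'E'
from h import *
ims=grab()
cv2.imwrite("pics/both6.png",np.hstack([cv2.resize(ims["top"][130:300,80:400],None,fx=1.25,fy=1.25),cv2.resize(ims["side"][130:400,100:420],None,fx=1.25,fy=1.25)[-212:]])[:,:,::-1])
s=manip.state();print(s["time"],s["tcp_pos"],s["grip_width"])
casts(ims,region=(350,800,-200,150))
casts(ims,z=5,region=(350,800,200,450))
go(642.2,-87.4,2,1.855)
E
```

```text
19.3 [639.5 -86.8 131.5] 59.788195397313594
cast xy 642.9 -86.3 yaw 1.881 cost 0.44 area 118
cast xy 562.9 307.1 yaw 1.080 cost 0.46 area 551
cast xy 488.4 374.7 yaw 1.171 cost 0.23 area 282
-> (642 -87 2) shift [-0.0013, 0.0025, 0.1295] roll -0.023 len 130 rows>=2.6
```

View pics/both6.png

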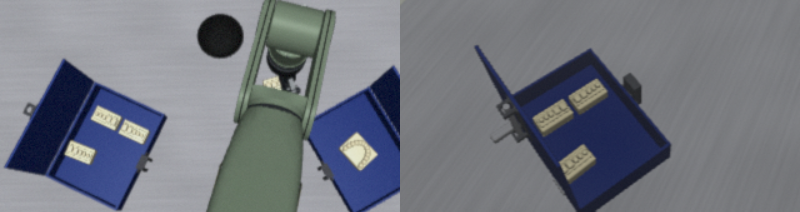

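Three casts lie flat in tray_a. One has been knocked towards the rear wall (left panel at (80,154)) but is still inside. The last cast is under the gripper at (272,85).

Request:
play_rows:
  plan:
    - [0.3, [-0.001, 0.0025, 0.04], -0.02]
    - [0.3, [-0.001, 0.0025, 0.085], -0.02]
    - [0.3, [-0.001, 0.0025, 0.12], -0.02]
    - [0.3, [-0.001, 0.0025, 0.129], -0.02]
    - [0.3, [-0.001, 0.0025, 0.129], -0.02]

```text
time: 19.8
tcp_pos: [641.0, -87.6, 1.0]
orientation: [[-0.277, 0.961, -0.004], [0.961, 0.277, 0.001], [0.002, -0.003, -1.0]]
ft_force: [0.1, 0.2, 0.6]
grip_width: 59.8
grasp_force: 0.0
```

Request:
play_rows:
  plan:
    - [0.8, [0, 0, 0], 0]
    - [0.8, [0, 0, 0], 0]
    - [0.8, [0, 0, 0], 0]
    - [0.8, [0, 0, 0], 0]
    - [0.8, [0, 0, 0], 0]

```text
time: 20.3
tcp_pos: [645.2, -89.6, 5.9]
orientation: [[-0.275, 0.961, 0.006], [0.961, 0.275, -0.001], [-0.003, 0.005, -1.0]]
ft_force: [0.6, 0.8, 6.5]
grip_width: 34.3
grasp_force: 63.2
```

Request:
play_rows:
  plan:
    - [0.8, [0, 0, 0], 0]
    - [0.8, [0, 0, -0.03], 0]
    - [0.8, [0, 0, -0.07], 0]
    - [0.8, [0, 0, -0.11], 0]
    - [0.8, [0, 0, -0.15], 0]

```text
time: 20.8
tcp_pos: [642.2, -89.0, 154.5]
orientation: [[-0.275, 0.961, 0.0], [0.961, 0.275, -0.0], [-0.0, 0.0, -1.0]]
ft_force: [0.0, -0.7, -1.3]
grip_width: 34.6
grasp_force: 62.3
```

```bash
python3 - <<'E'
from h import *
s=manip.state();print(s["time"],s["tcp_pos"],s["grip_width"],s["grasp_force"])
p=go(560,100,160,1.5); p=go(460,260,155,1.11,st=p);p=go(437.5,295.4,125,1.11,st=p)
E
```

```text
20.8 [642.2 -89.  154.5] 34.606806777237665 62.29480862617493
-> (560 100 160) shift [0.2044, -0.0270, -0.0055] roll 0.350 len 206 rows>=4.1
-> (460 260 155) shift [0.1525, -0.1111, 0.0050] roll 0.390 len 189 rows>=3.8
-> (438 295 125) shift [0.0217, -0.0359, 0.0300] roll 0.000 len 52 rows>=1.0
```

Request:
play_rows:
  plan:
    - [0.8, [0.204, -0.027, -0.005], 0.35]
    - [0.8, [0.204, -0.027, -0.005], 0.35]
    - [0.8, [0.204, -0.027, -0.005], 0.35]
    - [0.8, [0.204, -0.027, -0.005], 0.35]
    - [0.8, [0.204, -0.027, -0.005], 0.35]

```text
time: 21.3
tcp_pos: [557.5, 104.5, 158.0]
orientation: [[0.066, 0.998, -0.001], [0.998, -0.066, 0.002], [0.002, -0.001, -1.0]]
ft_force: [0.4, -0.7, -1.3]
grip_width: 34.3
grasp_force: 62.3
```

Request:
play_rows:
  plan:
    - [0.8, [0.152, -0.111, 0.005], 0.39]
    - [0.8, [0.152, -0.111, 0.005], 0.39]
    - [0.8, [0.152, -0.111, 0.005], 0.39]
    - [0.8, [0.152, -0.111, 0.005], 0.39]
    - [0.8, [0.152, -0.111, 0.005], 0.39]

```text
time: 21.8
tcp_pos: [457.5, 262.5, 152.6]
orientation: [[0.44, 0.898, -0.001], [0.898, -0.44, 0.001], [0.001, -0.002, -1.0]]
ft_force: [0.5, -1.5, -1.2]
grip_width: 34.5
grasp_force: 62.3
```

Request:
play_rows:
  plan:
    - [0.8, [0.022, -0.036, 0.03], 0]
    - [0.8, [0.022, -0.036, 0.03], 0]
    - [0.8, [0.022, -0.036, 0.03], 0]
    - [0.8, [0.022, -0.036, 0.03], 0]

```text
time: 22.2
tcp_pos: [439.4, 294.2, 123.2]
orientation: [[0.446, 0.895, 0.002], [0.895, -0.446, 0.0], [0.001, 0.002, -1.0]]
ft_force: [0.6, -0.6, -1.3]
grip_width: 34.8
grasp_force: 62.3
```

```bash
python3 - <<'E'
from h import *
ims=grab()
cv2.imwrite("pics/side7.png",cv2.resize(ims["side"][200:400,130:350],None,fx=2.5,fy=2.5)[:,:,::-1])
s=manip.state();print(s["time"],s["tcp_pos"],s["q"],s["grip_width"],s["grasp_force"])
go(437.5,295.4,11,1.11)
E
```

```text
22.3 [439.7 294.2 123.5] [ 0.4  0.2  1.8 -0.   1.2  0.9] 34.241454132009224 62.2879958152771
-> (438 295 11) shift [0.0001, -0.0025, 0.1125] roll -0.002 len 113 rows>=2.3
```

View pics/side7.png

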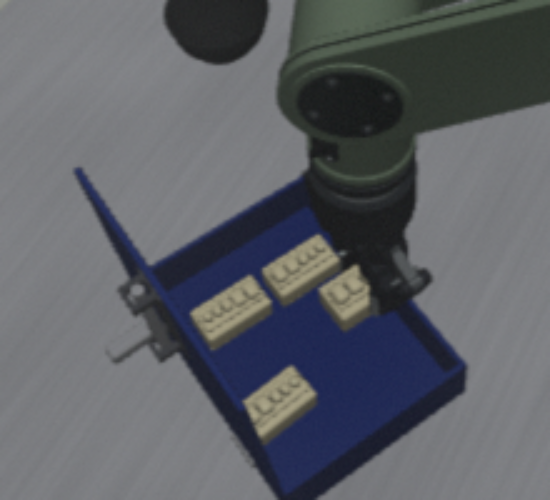

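The last cast is held over the front-left area of tray_a at (345,297) and the lid is open. I'll lower it and release.

Request:
play_rows:
  plan:
    - [0.8, [0, -0.0025, 0.04], 0]
    - [0.8, [0, -0.0025, 0.085], 0]
    - [0.8, [0, -0.0025, 0.107], 0]
    - [0.8, [0, -0.0025, 0.112], 0]
    - [0.8, [0, -0.0025, 0.112], 0]

```text
time: 22.8
tcp_pos: [436.6, 295.2, 10.9]
orientation: [[0.446, 0.895, -0.0], [0.895, -0.446, -0.0], [-0.0, 0.0, -1.0]]
ft_force: [-0.7, 0.2, -1.3]
grip_width: 34.3
grasp_force: 63.9
```

Request:
play_rows:
  plan:
    - [0.8, [0, 0, 0], 0]
    - [0.3, [0, 0, 0], 0]
    - [0.3, [0, 0, 0], 0]
    - [0.3, [0, 0, 0], 0]
    - [0.3, [0, 0, 0], 0]

```text
time: 23.3
tcp_pos: [435.9, 296.1, 10.7]
orientation: [[0.445, 0.896, 0.0], [0.896, -0.445, 0.0], [0.0, 0.0, -1.0]]
ft_force: [0.4, 0.5, -0.1]
grip_width: 59.9
grasp_force: 0.0
```

Request:
play_rows:
  plan:
    - [0.3, [0, 0, -0.05], 0]
    - [0.3, [0, 0, -0.1], 0]
    - [0.3, [0, 0, -0.15], 0]
    - [1, [0, 0, -0.2], 0]
    - [1, [0, 0, -0.25], 0]

```text
time: 23.8
tcp_pos: [435.2, 295.9, 262.5]
orientation: [[0.445, 0.896, 0.0], [0.896, -0.445, 0.0], [0.0, 0.0, -1.0]]
ft_force: [0.6, -0.3, -0.2]
grip_width: 31.4
grasp_force: 0.0
```

Request:
play_rows:
  plan:
    - [1, [0, 0, -0.03], 0]
    - [1, [0, 0, -0.03], 0]

```text
time: 24.0
tcp_pos: [438.6, 297.5, 297.3]
orientation: [[0.445, 0.896, 0.012], [0.896, -0.445, 0.005], [0.01, 0.008, -1.0]]
ft_force: [0.7, -0.1, 0.9]
grip_width: 1.3
grasp_force: 0.0
```

```bash
cat >> h.py <<'E'
T=np.array([501.,306.3]);A=1.11
def tr(x,y):return Rz(A)@np.array([x,y])+T
def inv(p):return Rz(-A)@(np.array(p)[:2]-T)
E
python3 - <<'E'
from h import *
ims=grab()
s=manip.state();print(s["time"],s["tcp_pos"],s["q"],s["grip_width"],s["ft_force"])
for c in casts(ims,z=5,region=(350,800,200,450)):print(inv(c[:2]))
p=go(*tr(150,70),290,1.11);p=go(*tr(150,70),175,1.11,st=p)
print(inv(s["tcp_pos"]))
E
```

```text
24.1 [435.8 296.1 291.1] [ 0.4  0.1  1.6 -0.   1.5  0.9] -0.06171770696783812 [-0.6  0.3 -0.5]
cast xy 565.8 312.4 yaw 1.135 cost 0.46 area 549
cast xy 487.5 365.1 yaw 1.006 cost 0.67 area 103
cast xy 439.0 299.3 yaw 1.117 cost 0.18 area 277
[ 34.2 -55.3]
[46.7 38.3]
[-33.9  52.4]
-> (505 472 290) shift [0.1881, -0.0162, 0.0011] roll -0.000 len 189 rows>=3.8
-> (505 472 175) shift [0.0000, 0.0000, 0.1150] roll 0.000 len 115 rows>=2.3
[-38.1  53.8]
```

Request:
play_rows:
  plan:
    - [1, [0.188, -0.016, 0], 0]
    - [1, [0.188, -0.016, 0], 0]
    - [1, [0.188, -0.016, 0], 0]
    - [1, [0.188, -0.016, 0], 0]
    - [1, [0.188, -0.016, 0], 0]

```text
time: 24.6
tcp_pos: [504.2, 474.4, 283.9]
orientation: [[0.442, 0.897, -0.007], [0.897, -0.442, -0.003], [-0.006, -0.004, -1.0]]
ft_force: [0.1, -0.5, -0.3]
grip_width: 0.2
grasp_force: 0.0
```

Request:
play_rows:
  plan:
    - [1, [0, 0, 0.04], 0]
    - [1, [0, 0, 0.08], 0]
    - [1, [0, 0, 0.11], 0]
    - [1, [0, 0, 0.11], 0]
    - [1, [0, 0, 0.11], 0]

```text
time: 25.1
tcp_pos: [504.1, 470.3, 178.8]
orientation: [[0.445, 0.895, -0.003], [0.895, -0.445, -0.002], [-0.004, -0.002, -1.0]]
ft_force: [1.2, 0.0, 1.0]
grip_width: -0.1
grasp_force: 0.0
```

```bash
python3 - <<'E'
from h import *
ims=grab()
cv2.imwrite("pics/both8.png",np.hstack([cv2.resize(ims["top"][150:310,70:230],(500,500)),cv2.resize(ims["side"][200:410,120:330],(300,300))[:, :].copy() if 0 else cv2.resize(ims["side"][200:410,100:226],(300,500))])[:,:,::-1])
s=manip.state();print(s["time"],s["tcp_pos"],s["q"],s["ft_force"],inv(s["tcp_pos"]))
x0,_=inv(s["tcp_pos"]);z0=s["tcp_pos"][2]
for c in casts(ims,z=5,region=(350,800,200,450)):print(inv(c[:2]))
for th in (1.5,1.35,1.2,1.05,.9,.75,.6,.45,.3,.2,.1,0.03):
    r=140;x=90-r*np.cos(th)+6*np.sin(th)+11;z=50.5+r*np.sin(th)+6*np.cos(th)
    print(th,"dx %.3f dz %.3f  (abs %.0f %.0f)"%((x-x0)/1e3,(z0-z)/1e3,x,z))
E
```

```text
25.2 [506.1 471.9 182.8] [ 0.6  0.5  1.3 -0.   1.4  1.1] [ 0.2 -0.5  0.6] [150.6  69.1]
cast xy 566.7 314.4 yaw 1.119 cost 0.46 area 544
cast xy 488.8 375.3 yaw 1.180 cost 0.24 area 278
cast xy 438.9 299.2 yaw 1.100 cost 0.19 area 276
[ 36.5 -55.2]
[56.4 41.7]
[-33.9  52.5]
1.5 dx -0.054 dz -0.008  (abs 97 191)
1.35 dx -0.074 dz -0.006  (abs 76 188)
1.2 dx -0.095 dz -0.000  (abs 56 183)
1.05 dx -0.114 dz 0.008  (abs 37 175)
0.9 dx -0.132 dz 0.019  (abs 19 164)
0.75 dx -0.148 dz 0.032  (abs 3 150)
0.6 dx -0.162 dz 0.048  (abs -11 135)
0.45 dx -0.173 dz 0.066  (abs -22 117)
0.3 dx -0.182 dz 0.085  (abs -31 98)
0.2 dx -0.186 dz 0.099  (abs -35 84)
0.1 dx -0.188 dz 0.112  (abs -38 70)
0.03 dx -0.189 dz 0.122  (abs -39 61)
```

View pics/both8.png

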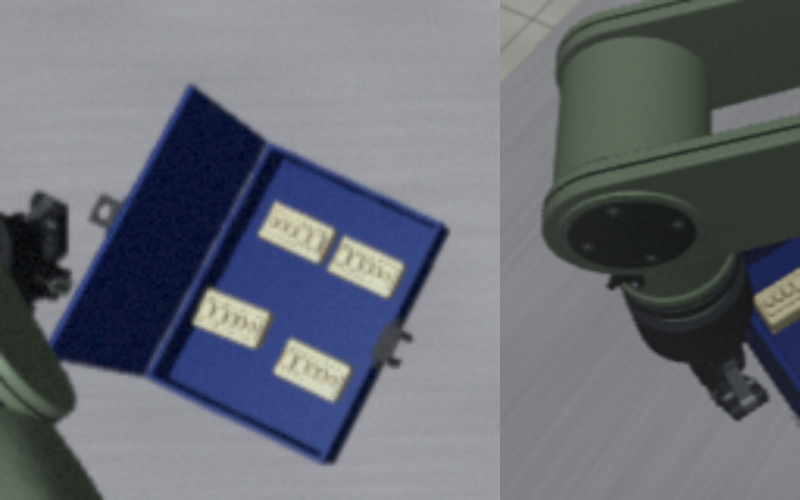

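All four casts lie flat in tray_a, and the closed fingers are behind the lid at left panel (45,245). Now I'll push the lid.

Request:
play_rows:
  plan:
    - [1, [-0.015, 0, -0.004], 0]
    - [1, [-0.03, 0, -0.008], 0]
    - [1, [-0.042, 0, -0.008], 0]
    - [1, [-0.054, 0, -0.008], 0]
    - [1, [-0.064, 0, -0.007], 0]

```text
time: 25.7
tcp_pos: [478.3, 415.4, 191.5]
orientation: [[0.445, 0.896, 0.006], [0.896, -0.445, 0.005], [0.007, 0.004, -1.0]]
ft_force: [0.5, 2.0, 2.6]
grip_width: 0.3
grasp_force: 1.1
```

```bash
python3 - <<'E'
from h import *
s=manip.state();print(s["time"],s["tcp_pos"],s["ft_force"],inv(s["tcp_pos"]))
E
```

```text
25.7 [478.3 415.4 191.5] [0.5 2.  2.6] [87.6 68.8]
```

Request:
play_rows:
  plan:
    - [1, [-0.012, 0, 0.001], 0]
    - [1, [-0.031, 0, 0.007], 0]
    - [1, [-0.05, 0, 0.015], 0]
    - [1, [-0.068, 0, 0.026], 0]
    - [1, [-0.084, 0, 0.039], 0]

```text
time: 26.2
tcp_pos: [440.5, 339.1, 150.8]
orientation: [[0.445, 0.896, 0.005], [0.896, -0.445, 0.003], [0.005, 0.003, -1.0]]
ft_force: [0.7, 1.3, 0.5]
grip_width: 0.2
grasp_force: 0.6
```

Request:
play_rows:
  plan:
    - [1, [-0.008, 0, 0.008], 0]
    - [1, [-0.014, 0, 0.016], 0]
    - [1, [-0.02, 0, 0.025], 0]
    - [1, [-0.025, 0, 0.034], 0]
    - [1, [-0.03, 0, 0.044], 0]

```text
time: 26.7
tcp_pos: [426.2, 312.1, 104.0]
orientation: [[0.445, 0.896, 0.001], [0.896, -0.445, 0.001], [0.001, 0.001, -1.0]]
ft_force: [0.7, 0.6, -0.3]
grip_width: 0.0
grasp_force: 0.3
```

```bash
python3 - <<'E'
from h import *
ims=grab()
cv2.imwrite("pics/side9.png",cv2.resize(ims["side"][170:410,100:380],None,fx=2,fy=2)[:,:,::-1])
s=manip.state();print(s["time"],s["tcp_pos"],s["ft_force"],inv(s["tcp_pos"]))
E
```

```text
26.8 [424.  310.9 102.2] [-1.1 -0.1  0.3] [-30.1  71. ]
```

View pics/side9.png

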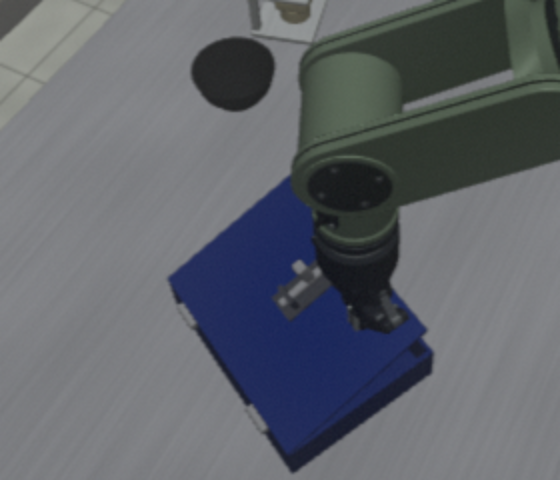

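The lid is nearly down, with a small gap at the front edge (430,345) under the fingers at (375,320). I'll press it closed slowly.

Request:
play_rows:
  plan:
    - [1, [-0.003, 0, 0.012], 0]
    - [1, [-0.005, 0, 0.023], 0]
    - [1, [-0.007, 0, 0.032], 0]
    - [1, [-0.008, 0, 0.039], 0]
    - [1, [-0.008, 0, 0.042], 0]

```text
time: 27.3
tcp_pos: [421.4, 304.4, 61.1]
orientation: [[0.445, 0.896, -0.002], [0.896, -0.445, -0.001], [-0.002, -0.001, -1.0]]
ft_force: [-0.5, -0.8, 1.3]
grip_width: 0.4
grasp_force: 0.2
```

Request:
play_rows:
  plan:
    - [1, [0, 0, 0.001], 0]
    - [1, [0, 0, 0.002], 0]
    - [1, [0, 0, 0.003], 0]
    - [1, [0, 0, 0.004], 0]
    - [1, [0, 0, 0.005], 0]

```text
time: 27.8
tcp_pos: [422.5, 305.0, 57.7]
orientation: [[0.445, 0.896, 0.001], [0.896, -0.445, 0.0], [0.001, 0.0, -1.0]]
ft_force: [-0.1, 0.2, 0.5]
grip_width: -0.2
grasp_force: 0.2
```

Request:
play_rows:
  plan:
    - [1, [0, 0, 0.002], 0]
    - [1, [0, 0, 0.003], 0]
    - [1, [0, 0, 0.004], 0]
    - [1, [0, 0, 0.004], 0]
    - [1, [0, 0, 0.004], 0]

```text
time: 28.3
tcp_pos: [422.7, 305.1, 56.4]
orientation: [[0.445, 0.896, 0.0], [0.896, -0.445, -0.0], [-0.0, 0.0, -1.0]]
ft_force: [-6.7, -4.5, 19.3]
grip_width: -0.1
grasp_force: 9.5
```

Request:
play_rows:
  plan:
    - [1, [0, 0, -0.03], 0]
    - [1, [0, 0, -0.08], 0]
    - [1, [0, 0.08, -0.11], 0]
    - [1, [0, 0.13, -0.11], 0]
    - [1, [0, 0.15, -0.11], 0]

```text
time: 28.8
tcp_pos: [555.1, 239.9, 165.2]
orientation: [[0.444, 0.896, 0.004], [0.896, -0.444, 0.001], [0.003, 0.003, -1.0]]
ft_force: [-0.4, 0.9, -1.0]
grip_width: -0.4
grasp_force: 0.0
```

Request:
play_rows:
  plan:
    - [1, [0.06, 0, 0], 0]
    - [1, [0.11, 0, 0], 0]
    - [1, [0.11, 0, 0], 0]

```text
time: 29.1
tcp_pos: [603.9, 341.7, 162.3]
orientation: [[0.444, 0.896, 0.001], [0.896, -0.444, 0.002], [0.003, -0.0, -1.0]]
ft_force: [0.2, 0.1, 0.4]
grip_width: 0.1
grasp_force: 0.0
```

```bash
python3 - <<'E'
from h import *
ims=grab()
im=np.hstack([cv2.resize(ims["top"][185:305,105:225],(400,400),interpolation=cv2.INTER_CUBIC),cv2.resize(ims["side"][260:400,160:300],(400,400),interpolation=cv2.INTER_CUBIC)])[:,:,::-1].copy()
for o,n,u0,v0,k in((0,"top",105,185,400/120),(400,"side",160,260,400/140)):
    for w in([*tr(-28,0),101],[*tr(-28,0),57],[*tr(-99,0),81],[*tr(-90,120),56],[*tr(-90,-120),56],[*tr(90,-120),56]):
        u,v=proj(n,w)[0];cv2.circle(im,(int((u+.5-u0)*k)+o,int((v+.5-v0)*k)),3,(0,0,255),1)
cv2.imwrite("pics/both10.png",im)
s=manip.state();print(s["time"],s["tcp_pos"],s["ft_force"],inv(s["tcp_pos"]))
E
```

```text
29.2 [602.  339.8 162. ] [ 0.1  0.5 -0.4] [ 74.9 -75.6]
```

View pics/both10.png

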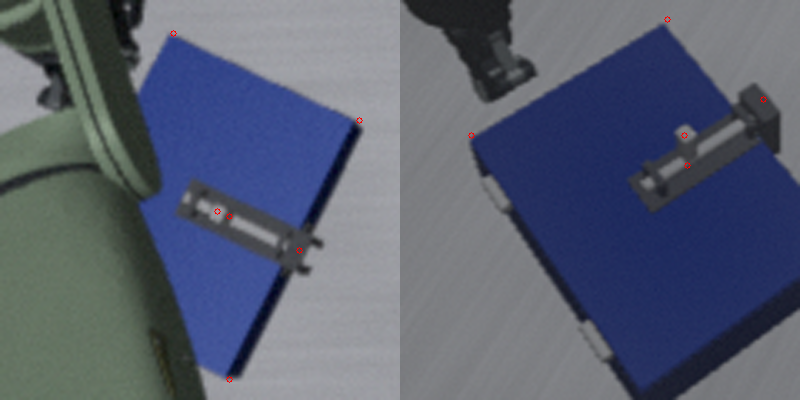

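The lid is flat on the rim. The knob at left panel (217,211) and the keeper at (299,250) match the model points within about 2 mm.

```bash
python3 - <<'E'
from h import *
p=go(*tr(-2,0),130,1.11);p=go(*tr(-2,0),84,1.11,st=p)
E
```

```text
-> (500 305 130) shift [-0.0768, -0.0758, 0.0320] roll 0.002 len 113 rows>=2.3
-> (500 305 84) shift [0.0000, 0.0000, 0.0460] roll 0.000 len 46 rows>=0.9
```

Request:
play_rows:
  plan:
    - [1, [-0.077, -0.076, 0.032], 0]
    - [1, [-0.077, -0.076, 0.032], 0]
    - [1, [-0.077, -0.076, 0.032], 0]
    - [1, [-0.077, -0.076, 0.032], 0]
    - [1, [-0.077, -0.076, 0.032], 0]

```text
time: 29.7
tcp_pos: [500.3, 303.0, 132.1]
orientation: [[0.445, 0.895, 0.002], [0.895, -0.445, 0.001], [0.002, 0.002, -1.0]]
ft_force: [0.4, 1.1, 0.5]
grip_width: 0.3
grasp_force: 0.0
```

Request:
play_rows:
  plan:
    - [1, [0, 0, 0.025], 0]
    - [1, [0, 0, 0.04], 0]
    - [1, [0, 0, 0.046], 0]
    - [1, [0, 0, 0.046], 0]
    - [1, [0, 0, 0.046], 0]

```text
time: 30.2
tcp_pos: [500.5, 303.5, 85.5]
orientation: [[0.445, 0.896, 0.001], [0.896, -0.445, 0.0], [0.001, 0.001, -1.0]]
ft_force: [-0.1, 1.1, -0.2]
grip_width: 0.1
grasp_force: 0.0
```

```bash
python3 - <<'E'
from h import *
s=manip.state();print(s["time"],s["tcp_pos"],s["ft_force"],inv(s["tcp_pos"]))
E
```

```text
30.2 [500.5 303.5  85.5] [-0.1  1.1 -0.2] [-2.7 -0.8]
```

Expected end is about x = -41, so I'll push in two stages.

Request:
play_rows:
  plan:
    - [1, [-0.006, 0, 0], 0]
    - [1, [-0.012, 0, 0], 0]
    - [1, [-0.018, 0, 0], 0]
    - [1, [-0.024, 0, 0], 0]
    - [1, [-0.028, 0, 0], 0]

```text
time: 30.7
tcp_pos: [487.7, 277.9, 85.8]
orientation: [[0.445, 0.895, 0.002], [0.895, -0.445, 0.001], [0.001, 0.001, -1.0]]
ft_force: [2.3, 0.9, 1.1]
grip_width: -0.1
grasp_force: 1.1
```

Request:
play_rows:
  plan:
    - [1, [-0.003, 0, 0], 0]
    - [1, [-0.006, 0, 0], 0]
    - [1, [-0.008, 0, 0], 0]
    - [1, [-0.009, 0, 0], 0]
    - [1, [-0.009, 0, 0], 0]

```text
time: 31.2
tcp_pos: [484.9, 273.0, 85.6]
orientation: [[0.446, 0.895, 0.005], [0.895, -0.446, 0.006], [0.008, 0.001, -1.0]]
ft_force: [5.1, 9.8, -3.1]
grip_width: 0.1
grasp_force: 5.4
```

```bash
python3 - <<'E'
from h import *
s=manip.state();print(s["time"],s["tcp_pos"],s["ft_force"],inv(s["tcp_pos"]))
E
```

```text
31.2 [484.9 273.   85.6] [ 5.1  9.8 -3.1] [-37.   -0.4]
```

Request:
play_rows:
  plan:
    - [1, [-0.001, 0, 0], 0]
    - [1, [-0.002, 0, 0], 0]
    - [1, [-0.003, 0, 0], 0]
    - [1, [-0.003, 0, 0], 0]

```text
time: 31.6
tcp_pos: [484.9, 272.8, 85.7]
orientation: [[0.446, 0.895, 0.008], [0.895, -0.446, 0.011], [0.014, 0.002, -1.0]]
ft_force: [8.5, 17.5, -8.4]
grip_width: 0.0
grasp_force: 9.2
```

```bash
python3 - <<'E'
from h import *
s=manip.state();print(s["time"],s["tcp_pos"],s["ft_force"],inv(s["tcp_pos"]))
E
```

```text
31.6 [484.9 272.8  85.7] [ 8.5 17.5 -8.4] [-37.2  -0.5]
```

It's at a hard stop. I'll back off and measure the knob.

Request:
play_rows:
  plan:
    - [1, [0.01, 0, 0], 0]
    - [1, [0.02, 0, -0.03], 0]
    - [1, [0.02, 0, -0.07], 0]
    - [1, [0.06, 0.04, -0.1], 0]
    - [1, [0.11, 0.08, -0.1], 0]

```text
time: 32.1
tcp_pos: [579.2, 319.6, 186.8]
orientation: [[0.445, 0.896, 0.003], [0.896, -0.445, 0.0], [0.002, 0.003, -1.0]]
ft_force: [1.1, 1.2, 0.3]
grip_width: -0.1
grasp_force: 0.0
```

Request:
play_rows:
  plan:
    - [1, [0.03, 0.02, -0.03], 0]
    - [1, [0.03, 0.02, -0.03], 0]

```text
time: 32.3
tcp_pos: [614.4, 339.2, 216.6]
orientation: [[0.445, 0.895, 0.008], [0.895, -0.445, 0.002], [0.006, 0.006, -1.0]]
ft_force: [0.2, 0.5, 0.8]
grip_width: 0.0
grasp_force: 0.0
```

```bash
python3 - <<'E'
from h import *
ims=grab()
im=np.hstack([cv2.resize(ims["top"][220:280,150:210],(400,400),interpolation=cv2.INTER_CUBIC),cv2.resize(ims["side"][270:340,230:300],(400,400),interpolation=cv2.INTER_CUBIC)])[:,:,::-1].copy()
for o,n,u0,v0,k in((0,"top",150,220,400/60),(400,"side",230,270,400/70)):
    for d,c in((28,(0,0,255)),(54,(0,255,255)),(58,(0,255,0))):
      for z in(101,57):
        u,v=proj(n,[*tr(-d,0),z])[0];cv2.circle(im,(int((u+.5-u0)*k)+o,int((v+.5-v0)*k)),3,c,1)
cv2.imwrite("pics/both11.png",im)
s=manip.state();print(s["time"],s["tcp_pos"],s["ft_force"],inv(s["tcp_pos"]))
E
```

```text
32.4 [609.3 337.2 212.2] [-0.6  0.  -0.4] [ 75.8 -83.2]
```

View pics/both11.png

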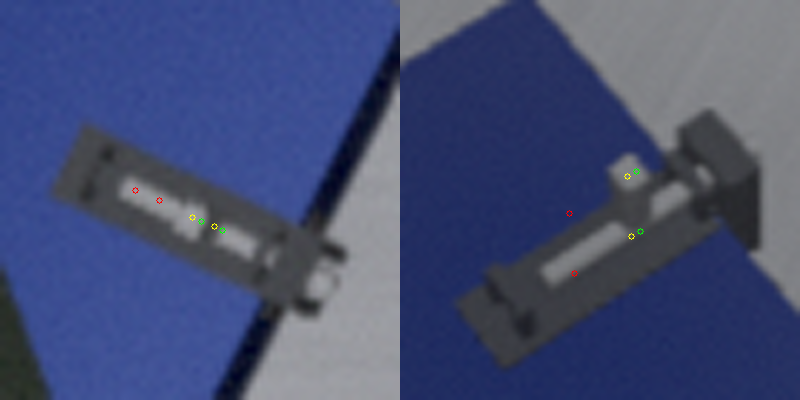

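The view shows the knob near the 54–58 mm markers, with the bolt tip showing beyond the keeper at left panel (322,283). I'll measure the travel from intensity profiles along the slide, before and after.

```bash
python3 - <<'E'
from h import *
from scipy.ndimage import map_coordinates
new={n:manip.get_image(n).astype(float).mean(2) for n in("top","side")}
b=cv2.imread("pics/both10.png").astype(float).mean(2)
def old(n,uv):
    o,u0,v0,k=(0,105,185,400/120) if n=="top" else (400,160,260,400/140)
    return map_coordinates(b,[(uv[:,1]+.5-v0)*k-.5,(uv[:,0]+.5-u0)*k-.5+o],order=1)
d=np.arange(10,80,1.)
for n in("side",):
  for z in(100,104,108):
    uv=proj(n,[[*tr(-x,0),z] for x in d])
    po=old(n,uv);pn=map_coordinates(new[n],[uv[:,1],uv[:,0]],order=1)
    def cen(p):
        i=np.clip(p-0.5*(p.max()+np.median(p)),0,None);return (i*d).sum()/i.sum()
    print(n,z,cen(po),cen(pn),"travel",cen(pn)-cen(po));
    if z==104:print(po.round()[::2],pn.round()[::2])
    best=max((np.corrcoef(po[8:28],np.interp(d[8:28]+s,d,pn))[0,1],s) for s in np.arange(15,36,.5));print(best)
E
```

```text
side 100 32.19422705191119 56.107164019564564 travel 23.912936967653373
(np.float64(0.9614954705354519), np.float64(25.5))
side 104 48.19540931688067 60.611521510670045 travel 12.416112193789374
[ 57.  56.  56.  55.  55.  56.  69. 102. 102. 115. 127. 126.  97.  61.
  55.  57.  59.  57.  58.  58.  58.  60.  59.  58.  59.  60.  59.  59.
  58.  66.  97. 121. 127. 103.  70.] [ 58.  59.  59.  60.  59.  58.  58.  59.  59.  59.  59.  60.  61.  60.
  58.  59.  60.  60.  62.  80. 108. 125. 129. 130. 121.  92.  67.  59.
  60.  70.  95. 120. 127. 102.  75.]
(np.float64(0.9675154221299533), np.float64(25.5))
side 108 47.08691355242995 61.503695896272944 travel 14.416782343842996
(np.float64(0.9937074969699734), np.float64(25.5))
```

The bolt has travelled only about 25.5 mm and needs 27. Grip the knob from the sides and pull it home.

```bash
python3 - <<'E'
from h import *
s=manip.state();print(s["tcp_pos"],inv(s["tcp_pos"]))
p=go(*tr(-54,0),150,1.11);p=go(*tr(-54,0),75,1.11,st=p)
E
```

```text
[607.3 336.6 210.5] [ 74.4 -81.7]
-> (477 258 150) shift [-0.1284, -0.0817, 0.0605] roll -0.000 len 164 rows>=3.3
-> (477 258 75) shift [0.0000, 0.0000, 0.0750] roll 0.000 len 75 rows>=1.5
```

Request:
play_rows:
  plan:
    - [0.5, [-0.128, -0.082, 0.06], 0]
    - [0.5, [-0.128, -0.082, 0.06], 0]
    - [0.5, [-0.128, -0.082, 0.06], 0]
    - [0.5, [-0.128, -0.082, 0.06], 0]
    - [0.5, [-0.128, -0.082, 0.06], 0]

```text
time: 33.0
tcp_pos: [472.9, 257.0, 149.2]
orientation: [[0.445, 0.895, -0.009], [0.895, -0.445, -0.003], [-0.007, -0.006, -1.0]]
ft_force: [-0.6, 0.2, -0.7]
grip_width: 42.4
grasp_force: 0.0
```

Request:
play_rows:
  plan:
    - [0.5, [0, 0, 0], 0]
    - [0.5, [0, 0, 0.03], 0]
    - [0.5, [0, 0, 0.06], 0]
    - [0.5, [0, 0, 0.075], 0]
    - [0.5, [0, 0, 0.075], 0]

```text
time: 33.5
tcp_pos: [478.1, 259.2, 75.7]
orientation: [[0.445, 0.896, -0.004], [0.896, -0.445, -0.001], [-0.003, -0.003, -1.0]]
ft_force: [1.0, 0.1, 0.2]
grip_width: 42.6
grasp_force: 0.0
```

```bash
python3 - <<'E'
from h import *
s=manip.state();print(s["tcp_pos"],inv(s["tcp_pos"]),s["ft_force"],s["grip_width"])
E
```

```text
[478.1 259.2  75.7] [-52.4  -0.5] [1.  0.1 0.2] 42.63097230540769
```

Request:
play_rows:
  plan:
    - [1, [0, 0, 0], 0]
    - [1, [0, 0, 0], 0]
    - [1, [0, 0, 0], 0]
    - [1, [0, 0, 0], 0]
    - [1, [0, 0, 0], 0]
  newtons: 50

```text
time: 34.0
tcp_pos: [477.5, 261.7, 79.5]
orientation: [[0.445, 0.895, -0.003], [0.895, -0.445, 0.004], [0.002, -0.004, -1.0]]
ft_force: [-7.6, 5.3, 4.0]
grip_width: 12.8
grasp_force: 49.8
```

Request:
play_rows:
  plan:
    - [1, [-0.002, 0, 0], 0]
    - [1, [-0.004, 0, 0], 0]
    - [1, [-0.006, 0, 0], 0]
    - [1, [-0.007, 0, 0], 0]
    - [1, [-0.007, 0, 0], 0]

```text
time: 34.5
tcp_pos: [477.4, 261.3, 79.7]
orientation: [[0.447, 0.895, 0.006], [0.895, -0.447, 0.016], [0.017, -0.002, -1.0]]
ft_force: [0.9, 23.8, -9.2]
grip_width: 13.0
grasp_force: 48.9
```

```bash
python3 - <<'E'
from h import *
s=manip.state();print(s["tcp_pos"],inv(s["tcp_pos"]),s["ft_force"],s["grip_width"])
E
```

```text
[477.4 261.3  79.7] [-50.8   1.1] [ 0.9 23.8 -9.2] 12.976079633614086
```

Another hard stop. I'll settle it by measuring the actual stroke: pull the gripped bolt back to its rear stop, then forward again.

Request:
play_rows:
  plan:
    - [1, [0.008, -0.001, 0], 0]
    - [1, [0.014, -0.001, 0], 0]
    - [1, [0.02, -0.001, 0], 0]
    - [1, [0.026, -0.001, 0], 0]
    - [1, [0.03, -0.001, 0], 0]

```text
time: 35.0
tcp_pos: [487.4, 281.7, 79.6]
orientation: [[0.445, 0.896, -0.002], [0.896, -0.445, 0.001], [0.0, -0.003, -1.0]]
ft_force: [-7.2, 2.2, 6.9]
grip_width: 12.9
grasp_force: 50.8
```

```bash
python3 - <<'E'
from h import *
s=manip.state();print(s["tcp_pos"],inv(s["tcp_pos"]),s["ft_force"],s["grip_width"])
E
```

```text
[487.4 281.7  79.6] [-28.1   1.3] [-7.2  2.2  6.9] 12.938497525111691
```

Request:
play_rows:
  plan:
    - [1, [0.003, 0, 0], 0]
    - [1, [0.006, 0, 0], 0]
    - [1, [0.009, 0, 0], 0]
    - [1, [0.01, 0, 0], 0]
    - [1, [0.01, 0, 0], 0]

```text
time: 35.5
tcp_pos: [490.8, 288.7, 79.5]
orientation: [[0.444, 0.896, -0.005], [0.896, -0.445, -0.002], [-0.004, -0.003, -1.0]]
ft_force: [-9.4, -4.2, 8.9]
grip_width: 13.1
grasp_force: 51.3
```

```bash
python3 - <<'E'
from h import *
s=manip.state();print(s["tcp_pos"],inv(s["tcp_pos"]),s["ft_force"],s["grip_width"])
E
```

```text
[490.8 288.7  79.5] [-20.3   1.3] [-9.4 -4.2  8.9] 13.057819695607224
```

Request:
play_rows:
  plan:
    - [1, [0.002, 0, 0], 0]
    - [1, [0.004, 0, 0], 0]
    - [1, [0.004, 0, 0], 0]

```text
time: 35.8
tcp_pos: [490.9, 288.9, 79.4]
orientation: [[0.444, 0.896, -0.01], [0.896, -0.444, -0.01], [-0.013, -0.004, -1.0]]
ft_force: [-14.0, -13.3, 16.1]
grip_width: 13.0
grasp_force: 52.2
```

```bash
python3 - <<'E'
from h import *
s=manip.state();print(s["tcp_pos"],inv(s["tcp_pos"]),s["ft_force"],s["grip_width"])
E
```

```text
[490.9 288.9  79.4] [-20.1   1.3] [-14.  -13.3  16.1] 13.01375215865073
```

The stroke is 30.5 mm (-20.1 to -50.8), so the front stop was the true home position. Slide it home again.

Request:
play_rows:
  plan:
    - [1, [-0.008, 0, 0], 0]
    - [1, [-0.015, 0, 0], 0]
    - [1, [-0.022, 0, 0], 0]
    - [1, [-0.029, 0, 0], 0]
    - [1, [-0.036, 0, 0], 0]

```text
time: 36.3
tcp_pos: [478.0, 262.7, 79.6]
orientation: [[0.445, 0.895, -0.001], [0.895, -0.445, 0.004], [0.003, -0.002, -1.0]]
ft_force: [-6.5, 4.4, 3.0]
grip_width: 12.8
grasp_force: 50.5
```

Request:
play_rows:
  plan:
    - [1, [-0.003, 0, 0], 0]
    - [1, [-0.005, 0, 0], 0]
    - [1, [-0.006, 0, 0], 0]
    - [1, [-0.006, 0, 0], 0]

```text
time: 36.7
tcp_pos: [477.4, 261.4, 79.7]
orientation: [[0.446, 0.895, 0.005], [0.895, -0.446, 0.012], [0.013, -0.001, -1.0]]
ft_force: [-0.9, 17.6, -5.9]
grip_width: 12.8
grasp_force: 49.3
```

```bash
python3 - <<'E'
from h import *
s=manip.state();print(s["tcp_pos"],inv(s["tcp_pos"]),s["ft_force"],s["grip_width"])
E
```

```text
[477.4 261.4  79.7] [-50.7   1.2] [-0.9 17.6 -5.9] 12.846482935340488
```

Home at -50.7. Relax the pull, open, and retreat straight up.

Request:
play_rows:
  plan:
    - [1, [0.004, 0, 0], 0]
    - [0.5, [0.004, 0, 0], 0]
    - [0.5, [0.004, 0, 0], 0]
    - [0.5, [0.004, 0, 0], 0]
    - [0.5, [0.004, 0, 0], 0]

```text
time: 37.2
tcp_pos: [478.3, 258.7, 78.2]
orientation: [[0.445, 0.895, 0.001], [0.895, -0.445, 0.0], [0.001, 0.001, -1.0]]
ft_force: [-0.2, 0.1, 0.3]
grip_width: 42.9
grasp_force: 0.0
```

Request:
play_rows:
  plan:
    - [0.5, [0, 0, -0.03], 0]
    - [0.5, [0, 0, -0.07], 0]
    - [0.5, [0, 0, -0.11], 0]
    - [0.5, [0.05, 0.03, -0.14], 0]
    - [0.5, [0.1, 0.06, -0.14], 0]

```text
time: 37.7
tcp_pos: [559.5, 310.4, 221.1]
orientation: [[0.446, 0.895, 0.008], [0.895, -0.446, 0.003], [0.006, 0.006, -1.0]]
ft_force: [1.5, 0.1, 1.0]
grip_width: 42.2
grasp_force: 0.0
```

Request:
play_rows:
  plan:
    - [0.5, [0.03, 0.03, 0], 0]
    - [0.5, [0.03, 0.03, 0], 0]
    - [0.5, [0.03, 0.03, 0], 0]

```text
time: 38.0
tcp_pos: [597.4, 322.8, 213.9]
orientation: [[0.446, 0.895, -0.003], [0.895, -0.446, -0.001], [-0.002, -0.002, -1.0]]
ft_force: [-0.6, -0.1, -0.3]
grip_width: 42.6
grasp_force: 0.0
```

```bash
python3 - <<'E'
from h import *
from scipy.ndimage import map_coordinates
ims=grab();cv2.imwrite("pics/side12.png",ims["side"][:,:,::-1])
im=ims["side"].astype(float).mean(2)
d=np.arange(10,80,2.);uv=proj("side",[[*tr(-x,0),104] for x in d])
print(map_coordinates(im,[uv[:,1],uv[:,0]],order=1).round())
s=manip.state();print(s["time"],s["tcp_pos"],s["ft_force"],s["joint_velocities"])
E
```

```text
[ 57.  58.  59.  59.  58.  60.  59.  58.  58.  58.  59.  60.  59.  59.
  60.  59.  59.  60.  64.  83. 110. 126. 129. 129. 120.  91.  68.  61.
  60.  70.  95. 119. 127. 102.  75.]
38.1 [596.4 322.8 215.2] [-0.7 -0.2  0.2] [ 0. -0.  0. -0. -0. -0.]
```

View pics/side12.png

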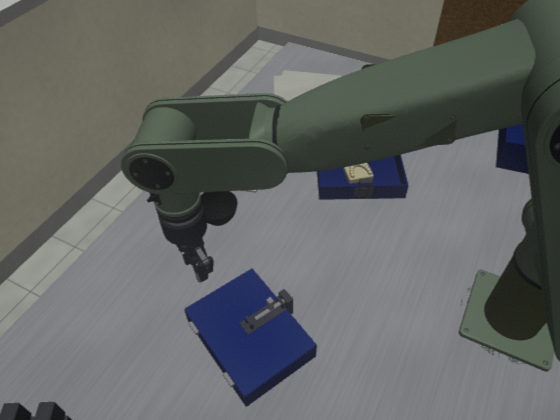

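The lid is closed, the knob is next to the keeper at (272,300), the arch is untouched at (358,173), and the gripper is clear of everything.

```bash
python3 -c "
from workcell import manip
print(manip.hand_in())"
```

```text
the job is handed in; nothing more can be done
None
```

I handed the job in: all four casts are flat in tray_a (the empty one), its lid is closed and its bolt is fully home (30.5 mm stroke, stop to stop), and tray_b and its cast look untouched; no verdict came back.

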